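Pack the baby's lunch box in layers

TASK

Pack the lunch box in layers: first stand all the round pots on its floor, then lay the divider plate flat on the ledges above them, then stand all the small snack boxes upright on the divider, and last lower the white tray on top so that its four corner studs drop into the box's sockets and it sits fully down. There may be two or three pots and two or three snack boxes. Do not knock over or push aside the canister, bottle, mug, bowl, scoop and pacifier.

Things in the scene. Friction and masses are not known exactly. Their poses are not given: they have to be found in the camera images.
- lunchbox: Grey plastic lunch box base, open on top, fixed to the counter, outside 118 (x) by 204 (y) mm. Origin: centre of its underside; z up, y along its length. The two long sides (x = +-55 to 59 mm) are 52 mm high; the two ends are tall blocks (y = +-80 to 102 mm), 79 mm high.
- box_floor (a point): Centre of the lunch box's inner floor, 4 mm above its underside. The floor measures 110 (x) by 140 (y) mm; axes as the lunch box.
- box_ledge (a point): Middle of the lunch box at ledge height, 39 mm above its underside: the divider's underside lies here. A ledge 10 mm deep runs inside each end (y = +-70 to 80 mm). Above the ledges the inside measures 110 (x) by 160 (y) mm.
- box_rim (a point): Middle of the lunch box at the height of the end blocks' tops, 79 mm above its underside. In these tops, at the four corners, are open sockets 16 mm square and 11 mm deep, centred at x = +-48, y = +-91 mm. Axes as the lunch box.
- divider: Divider plate, bare aluminium, 104 (x) by 154 (y) by 4 mm, lying flat, about 100 g. Origin: centre of its underside. In its middle stands a fin to grip, 40 (x) by 12 (y) mm, its top 32 mm above the origin. It fits the lunch box either way round.
- tray: White plastic top tray, 118 (x) by 204 (y) mm, about 220 g. Origin: its middle, level with the stud tips. Four round tapered studs, 10 mm across, 10 mm long, under the plate at x = +-48, y = +-91 mm. Plate 10 to 14 mm above the origin, rim to 26 mm, central handle fin 50 (x) by 12 (y) mm up to 54 mm. Seated (either way round), its origin is 69 mm above the lunch box's underside.
- pot1: Round snack pot, clear with a flat white lid, 40 mm across, 32 mm tall, 50 g, standing. Origin: centre of its underside, z up. May be absent.
- pot2: Round snack pot, clear with a flat white lid, 40 mm across, 32 mm tall, 50 g, standing. Origin: centre of its underside, z up. May be absent.
- pot3: Round snack pot, clear with a flat white lid, 40 mm across, 32 mm tall, 50 g, standing. Origin: centre of its underside, z up. May be absent.
- snack1: Small cardboard snack box, rigid, 42 (x) by 30 (y) by 32 mm tall, 40 g. Origin: centre of its underside, z up. May be absent.
- snack2: Small cardboard snack box, rigid, 42 (x) by 30 (y) by 32 mm tall, 40 g. Origin: centre of its underside, z up. May be absent.
- snack3: Small cardboard snack box, rigid, 42 (x) by 30 (y) by 32 mm tall, 40 g. Origin: centre of its underside, z up. May be absent.
- canister: Bystander: closed formula canister, 100 mm across, 160 mm tall. Origin: centre of its underside.
- bottle: Bystander: glass feeding bottle, 60 mm across, 150 mm tall. Origin: centre of its underside.
- mug: Bystander: white mug, 76 mm across, 85 mm tall, handle at its +y. Origin: centre of its underside.
- bowl: Bystander: small bowl, 120 mm across, 45 mm tall. Origin: centre of its underside.
- scoop: Bystander: orange measuring scoop, cup 34 mm across and 26 mm tall at the origin, handle reaching 90 mm to its -x. Origin: centre of the cup's underside.
- pacifier: Bystander: turquoise pacifier lying on its 42 mm round shield, ring reaching 41 mm to its +x, 29 mm tall. Origin: centre of its underside.
There are look-alikes about, which are no part of the job. Leave any red look-alike of the tray alone.

How it is judged:
On the way, in this order (a step that is already met when the one before it is completed fails the run):
1. all pots stand on the lunch box floor (x of pot1 in the frame of lunchbox between -0.042 and 0.042 m and y of pot1 in the frame of lunchbox between -0.058 and 0.058 m and z of pot1 in the frame of lunchbox between -0.002 and 0.009 m and angle between each of pot1, pot2, pot3's own z axis and vertical below 0.12 rad and x of pot2 in the frame of lunchbox between -0.042 and 0.042 m and y of pot2 in the frame of lunchbox between -0.058 and 0.058 m and z of pot2 in the frame of lunchbox between -0.002 and 0.009 m and x of pot3 in the frame of lunchbox between -0.042 and 0.042 m and y of pot3 in the frame of lunchbox between -0.058 and 0.058 m and z of pot3 in the frame of lunchbox between -0.002 and 0.009 m), for 0.2 s.
2. the divider lies flat on the ledges over the pots (all of step 1 and x of divider in the frame of lunchbox between -0.006 and 0.006 m and y of divider in the frame of lunchbox between -0.006 and 0.006 m and z of divider in the frame of lunchbox between 0.035 and 0.0425 m and angle between divider's own z axis and vertical below 0.12 rad and angle between the x axis of divider and the x axis of lunchbox, either way round below 0.08 rad), for 0.2 s.
3. all snack boxes stand on the divider (x of snack1 in the frame of lunchbox between -0.048 and 0.048 m and y of snack1 in the frame of lunchbox between -0.073 and 0.073 m and z of snack1 in the frame of lunchbox between 0.039 and 0.0475 m and angle between each of snack1, snack2, snack3, divider's own z axis and vertical below 0.12 rad and x of snack2 in the frame of lunchbox between -0.048 and 0.048 m and y of snack2 in the frame of lunchbox between -0.073 and 0.073 m and z of snack2 in the frame of lunchbox between 0.039 and 0.0475 m and x of snack3 in the frame of lunchbox between -0.048 and 0.048 m and y of snack3 in the frame of lunchbox between -0.073 and 0.073 m and z of snack3 in the frame of lunchbox between 0.039 and 0.0475 m and x of divider in the frame of lunchbox between -0.006 and 0.006 m and y of divider in the frame of lunchbox between -0.006 and 0.006 m and z of divider in the frame of lunchbox between 0.035 and 0.0425 m and angle between the x axis of divider and the x axis of lunchbox, either way round below 0.08 rad), for 0.2 s.
4. the tray is seated with its studs in the sockets (x of tray in the frame of lunchbox between -0.005 and 0.005 m and y of tray in the frame of lunchbox between -0.005 and 0.005 m and z of tray in the frame of lunchbox between 0.065 and 0.072 m and angle between tray's own z axis and vertical below 0.12 rad and angle between the x axis of tray and the x axis of lunchbox, either way round below 0.06 rad and angle between tray's own z axis and vertical below 0.03 rad), for 0.2 s.
At the end, for the whole second after the job is handed in: All pots stand on the box floor, the divider lies flat on the ledges (height within 3.5 mm, centred within 6 mm), all snack boxes stand upright on the divider, the tray is level with its studs in the sockets (fully down within 3 mm, centred within 5 mm); tilts under 0.12 rad; all at rest (all of step 1 and all of step 3 and all of step 4 and linear speed of each of pot1, pot2, pot3, snack1, snack2, snack3, divider, tray below 0.03 m/s); the robot touches nothing.
It fails at once if the canister, bottle, mug, bowl, scoop or pacifier is pushed more than 6 cm from where it stood (distance of any of canister, bottle, mug, bowl, scoop, pacifier from where it was at the start of the episode above 0.06 m).
It fails at once if the canister, bottle, mug or bowl is knocked over (angle between any of canister, bottle, mug, bowl's own z axis and vertical above 0.6 rad).
Of pot1, pot2, pot3 only 2 to 3 are there at a start; the rules pass over those that are not, and their reading is None.
Of snack1, snack2, snack3 only 2 to 3 are there at a start; the rules pass over those that are not, and their reading is None.
At some moment in a run one of pot1, pot2, pot3, snack1, snack2, snack3 may be knocked a few centimetres aside while the robot is not near it.
It also fails if it takes over 210 s, if anything falls off the work surface, if the arm or the gripper's body presses on something with over 40 N, if the wrist force passes 120 N, or if a joint passes its speed limit or range.

ROBOT

A 6-joint arm with a two-finger parallel gripper is mounted at the origin on the work surface. World frame = base frame: x ahead of the robot, y to its left, z up, the work surface at z = 0. Lengths are in m, angles in rad, forces in N, time in s.
With the tool pointing down it reaches from about 0.35 to 0.975 m from the base axis. Payload 4.9 kg.
Tool frame: the origin (TCP) lies between the finger pads; the fingertips stand 22 mm ahead of it and the grasp point (between the pads) lies 3 mm ahead of it; z points along the fingers, y is the line along which they close (so a half turn about z gives the same grasp; the last joint's range is limited). The gripper opens to 85 mm and grips with 20 to 120 N. Pads are 22 mm wide; open, the fingers measure 114 mm over their backs; the gripper's body (76 mm by 85 mm) begins 54 mm behind the grasp point. The pads swing forward as they close: fully open they stand 13 mm farther back than shut.
Start: joints at [-1.414, 0.053, 1.613, -0, 1.476, -0.119], TCP at [0.17, -0.601, 0.253] pointing down, gripper open.
Joint ranges: [-3.01, 3.01], [-1.01, 2.22], [0.06, 2.58], [-1.02, 4.17], [0.09, 2.62], [-3.14, 3.14]. Speed limits (rad/s): [2.57, 2.57, 3.14, 3.14, 3.14, 3.14].

INTERFACE

Orientations are given as a unit quaternion [w, x, y, z].
In Python, from plant import state, grab_frame, get_calibration, job_done, recognise, regions_of gives the robot as it stands.
- The arm moves only by the tool apply_moves, never from a script. Its argument "targets" is a list of rows, each an object with "translation": the shift along the tool's x, y, z normalised to -1 to 1, where 1 is 100 mm, a list of three; "twist": the turn about the tool's z normalised to -1 to 1, where 1 is 0.1 rad; "hand": the opening, from 0 (shut) to 1 (fully open). A call has 1 to 8 rows; each row shifts and turns the commanded pose from where the row before left it, along the tool's axes as they then stand; what a row does not reach is not made up. A row lasts 1/10 s, in which the tool goes at most 50 mm and 8.59 degrees, less where a joint would pass 70% of its speed; a pose out of reach is approached as far as the arm can. A call with a number of a shift or a turn outside -1 to 1 is refused whole. A call with a gripper value outside its range is refused whole. The fingers move at their own pace and stop on an object; the grip force is fixed at half the most. Time passes only in rows, so rows that do not move let the fingers close. It gives the time, the measured TCP pose, the force, the opening and the grip force at its end, in the units of the state.
- state(): the state, without advancing time (a new reading comes with each control period).
- grab_frame(name): name is "scene" or "top" or "wrist"; returns the picture (400x640x3 uint8, red, green, blue); there is no depth.
- get_calibration(name): a dict with "camera_matrix" (3x3 intrinsics, pixels), "pose" (4x4, takes a point from camera to world coordinates). Camera axes: x right, y up, looking along -z (the intrinsics and any distortion apply to the point x, -y, -z); pixel columns grow to the right and rows downward; lengths in m; the calibration is good to about 2 mm. A picture is of the moment at which its call begins: read the wrist's pose just before it. get_calibration takes no time and is no camera call; for the wrist camera it gives the pose at the moment of the call.
- job_done(): hands the job in; it is judged then, once.
Trained networks look in the newest picture that a camera, given by its name, has taken for a name from the list of things; names that differ only in an ending like _2 or _b are one class to them, and where a whole thing is asked for, a point or a joint stands for the part that bears it (a point fixed in the world has none). Each returns a list of dicts, best first, with "score" (0 to 1); they miss things now and then, are a little off and sometimes report something else, mostly with a low value. They report only what shows in the picture. A call takes as long as a camera call. They do not tell look-alikes from the thing itself.
- recognise(camera, query): "point" ([x, y, z] in m, in world coordinates, good to about 4 mm: the middle of the surface that is visible of it).
- regions_of(camera, query): "pixels" (400x640 bool, what is visible of it).
The state is a dict: "time": time; "joint_pos": joint angles; "joint_vel": joint speeds; "joint_efforts": joint torques, N m; "tool_pos": TCP position; "tool_rot": TCP orientation; "contact_force": force on the tool from outside, world axes, zero at the start; "ft_torque": the same for the moment, N m; "gripper_width": opening from 0.0 (shut) to 1.0 (fully open); "grasp_force": force on a finger pad.
Only numpy, scipy, OpenCV 4.12 (cv2) and the standard library are available. Lean on these libraries where they do the work, as an engineer would, in place of code of your own. Each camera call takes 0.05 s, during which the arm holds its last target. There are 200 camera calls.

## Working session

There is one attempt and no reset: what is moved stays moved. The work goes in short steps, Python scripts to look and compute and a tool call to move; the robot and the scene stay as the last step left them, time stands still between calls to the robot, and variables do not carry over. Pictures are saved under pics/ and viewed, at most 18 in all, crops included, and the job is handed in when it is done.

Besides the shell and the picture viewer there is one more tool, called in YAML: its name, and indented under it one key for each argument. apply_moves: Moves the arm, as the interface text tells. Its arguments: {"type":"object","properties":{"targets":{"type":"array"}},"required":["targets"]}

```bash
mkdir -p pics; ls; cat > h.py <<'E'
import numpy as np, cv2
from plant import *
def save(cam,name):
    im=grab_frame(cam); cv2.imwrite('pics/'+name,im[:,:,::-1]); return im
def proj(cam,p):
    c=get_calibration(cam);T=np.linalg.inv(c['pose']);q=T[:3,:3]@np.array(p)+T[:3,3];q=c['camera_matrix']@np.array([q[0],-q[1],-q[2]]);return q[:2]/q[2]
def unproj(cam,u,v,z,c=None):
    c=c or get_calibration(cam);d=np.linalg.inv(c['camera_matrix'])@np.array([u,v,1.]);d=c['pose'][:3,:3]@np.array([d[0],-d[1],-d[2]]);o=c['pose'][:3,3]
    return o+d*(z-o[2])/d[2]
E
python3 - <<'E'
from h import *
print(state()); 
for c in ['top','scene']:
    save(c,c+'0.png'); k=get_calibration(c);print(k['pose'].round(3).tolist(),k['camera_matrix'].round(1).tolist(),[x for x in k if x not in('pose','camera_matrix')])
for q in ['lunchbox','divider','tray','pot1','snack1','canister','bottle','mug','bowl','scoop','pacifier']:
    print(q,[(round(r['score'],2),np.round(r['point'],3).tolist(),proj('top',r['point']).round().tolist()) for r in recognise('top',q)])
E
```

```text
pics
{'time': 0.0, 'joint_pos': array([-1.41397756e+00,  5.33563200e-02,  1.61431480e+00,  1.74252518e-05,
        1.47604328e+00, -1.19015190e-01]), 'joint_vel': array([ 0.00040132,  0.00022765,  0.00092076, -0.00175241, -0.00235079,
       -0.00123976]), 'joint_efforts': array([-2.53536375e-03, -3.93679297e+01, -3.70180464e+01, -3.03299221e-04,
        7.01511206e-03, -1.10681256e-05]), 'tool_pos': array([ 0.17012009, -0.60078124,  0.25205091]), 'tool_rot': array([-1.06084562e-03,  9.90504076e-01,  1.37479269e-01, -1.13800537e-05]), 'contact_force': array([ 0.25521937, -0.9355858 ,  0.58504633]), 'ft_torque': array([0.05525466, 0.01999599, 0.01906528]), 'grasp_force': 0.0, 'gripper_width': 1.0036687932444268}
[[0.017, 0.987, -0.158, 0.352], [-1.0, 0.014, -0.022, -0.006], [-0.02, 0.158, 0.987, 1.092], [0.0, 0.0, 0.0, 1.0]] [[411.1, 0.0, 327.0], [0.0, 411.1, 207.2], [0.0, 0.0, 1.0]] []
[[0.731, -0.405, 0.548, 1.125], [0.682, 0.431, -0.591, -0.672], [0.003, 0.806, 0.592, 0.728], [0.0, 0.0, 0.0, 1.0]] [[402.3, 0.0, 311.9], [0.0, 402.3, 196.5], [0.0, 0.0, 1.0]] []
lunchbox [(0.77, [0.57
[... 257 characters left out ...]
8, 0.239, 0.035], [243.0, 200.0]), (0.71, [0.645, 0.231, 0.031], [248.0, 160.0]), (0.59, [0.62, -0.234, 0.034], [423.0, 171.0])]
snack1 [(0.81, [0.457, 0.221, 0.035], [248.0, 231.0]), (0.61, [0.528, -0.234, 0.032], [424.0, 206.0]), (0.45, [0.467, 0.404, 0.015], [181.0, 227.0])]
canister [(0.7, [0.758, 0.077, 0.162], [303.0, 101.0])]
bottle [(0.85, [0.761, -0.102, 0.096], [375.0, 111.0])]
mug [(0.9, [0.718, -0.345, 0.048], [466.0, 134.0]), (0.17, [0.529, -0.233, 0.031], [424.0, 206.0])]
bowl [(0.8, [0.725, 0.363, 0.022], [202.0, 132.0]), (0.48, [0.344, -0.14, 0.029], [388.0, 277.0])]
scoop [(0.61, [0.341, -0.14, 0.025], [388.0, 278.0])]
pacifier [(0.67, [0.361, 0.158, 0.007], [273.0, 269.0])]
```

View pics/top0.png

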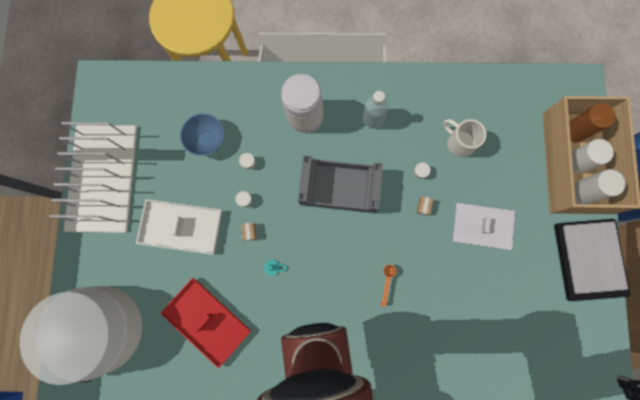

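View pics/scene0.png

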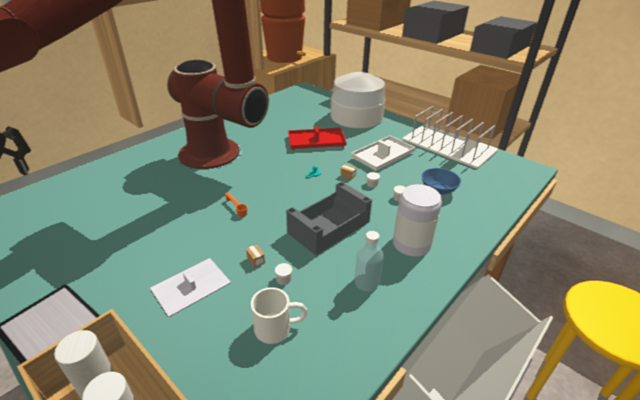

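The top view shows three pots (247,161), (243,200), (423,171), two snack boxes (249,231), (425,206), the divider (484,226), the lunch box (341,185), and the white tray (180,227). Look-alikes are the red tray (206,321), which I leave alone, and the white cups in the crate (597,155), (603,187), which are no pots. The white tray is the right one.

```bash
cat >> h.py <<'E'
def yaw():
    w,x,y,z=state()['tool_rot']; return np.arctan2(2*(x*y+w*z),1-2*(y*y+z*z))
def wrap(a): return (a+np.pi/2)%np.pi-np.pi/2
def rects(cam,q,z,c=None,smin=.3):
    c=c or get_calibration(cam); out=[]
    for r in regions_of(cam,q):
        if r['score']<smin: continue
        m=r['pixels'].astype(np.uint8); cs=max(cv2.findContours(m,cv2.RETR_EXTERNAL,cv2.CHAIN_APPROX_NONE)[0],key=cv2.contourArea)[:,0]
        P=np.array([unproj(cam,u,v,z,c)[:2] for u,v in cs]); (a,b),(w,h),t=cv2.minAreaRect((P*1000).astype(np.float32))
        t=np.radians(t)
        if w<h: w,h,t=h,w,t+np.pi/2
        out.append((round(r['score'],2),round(a/1000,4),round(b/1000,4),round(w),round(h),round(wrap(t),3))) # long-axis yaw
    return out
def go(x,y,z,yw=None,free=True):
    "delta: twist total (rad units*10), then translation after the twist (units of 100mm)"
    s=state(); p=s['tool_pos']; y0=yaw(); dy=0 if yw is None else wrap(yw-y0)
    a=y0+dy; d=np.array([x,y,z])-p; c,s_=np.cos(a),np.sin(a)
    t=np.array([c*d[0]+s_*d[1], s_*d[0]-c*d[1], -d[2]])*10
    print('pose',p.round(4),round(y0,4),'j6',s['joint_pos'][5].round(2),'twist',round(-dy*10,3),'trans',t.round(3),'|t|',np.linalg.norm(t).round(2))
E
python3 - <<'E'
from h import *
grab_frame('top')
for q,z in [('lunchbox',.079),('divider',.004),('tray',.026),('pot1',.032),('snack1',.032)]: print(q,rects('top',q,z))
s=state();c=get_calibration('wrist');print(c['camera_matrix'].round(1).tolist(),(c['pose'][:3,3]-s['tool_pos']).round(3),c['pose'].round(3).tolist(),yaw())
im=grab_frame('top');a=cv2.resize(im[130:260,130:270],None,fx=3.5,fy=3.5,interpolation=2);b=cv2.resize(im[130:260,380:520],None,fx=2.5,fy=3.5,interpolation=2)
cv2.imwrite('pics/crop0.png',np.hstack([a,b])[:,:800,::-1])
go(.62,-.234,.2,yaw())
E
```

```text
lunchbox [(0.89, 0.5736, -0.0149, 202, 130, np.float64(1.479))]
divider [(0.71, 0.4813, -0.3968, 154, 104, np.float64(1.44))]
tray [(0.7, 0.4654, 0.406, 211, 120, np.float64(1.449)), (0.49, 0.5839, -0.0158, 215, 139, np.float64(1.481))]
pot1 [(0.69, 0.5403, 0.237, 43, 37, np.float64(-1.557)), (0.6, 0.621, -0.23, 44, 37, np.float64(-0.775)), (0.46, 0.6427, 0.233, 45, 39, np.float64(0.495))]
snack1 [(0.81, 0.4546, 0.2198, 45, 36, np.float64(0.05)), (0.69, 0.5278, -0.2358, 46, 34, np.float64(-0.236))]
[[345.6, 0.0, 326.7], [0.0, 345.6, 199.3], [0.0, 0.0, 1.0]] [0.077 0.022 0.121] [[0.273, 0.914, 0.301, 0.247], [-0.962, 0.26, 0.085, -0.579], [-0.001, -0.312, 0.95, 0.374], [0.0, 0.0, 0.0, 1.0]] 0.27577029449185136
pose [ 0.1702 -0.6014  0.2533] 0.2758 j6 -0.12 twist -0.0 trans [ 5.328 -2.31   0.533] |t| 5.83
```

View pics/crop0.png

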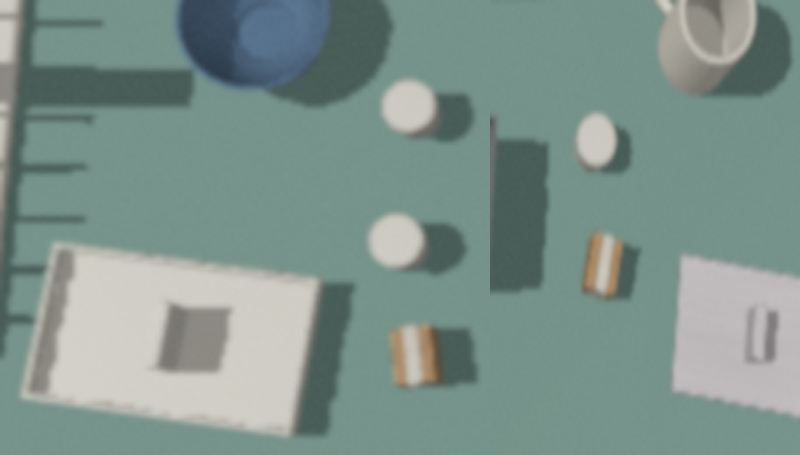

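The crop shows the white tray with its central fin (195,338), two pots and an orange/white snack box on the left, and a pot (597,140), a snack box (603,265) and the divider with its fin on the right. The first target is the right-hand pot at top pixel (423,171).

apply_moves:
  targets:
    - {"translation": [0.44,-0.19,0.04],"twist": 0,"hand": 1}
    - {"translation": [0.44,-0.19,0.04],"twist": 0,"hand": 1}
    - {"translation": [0.44,-0.19,0.04],"twist": 0,"hand": 1}
    - {"translation": [0.44,-0.19,0.04],"twist": 0,"hand": 1}
    - {"translation": [0.44,-0.19,0.04],"twist": 0,"hand": 1}
    - {"translation": [0.44,-0.19,0.04],"twist": 0,"hand": 1}
    - {"translation": [0.44,-0.19,0.04],"twist": 0,"hand": 1}
    - {"translation": [0.44,-0.19,0.04],"twist": 0,"hand": 1}

```text
time: 1.8
tool_pos: [0.4688, -0.3578, 0.2215]
tool_rot: [0.0, 0.991, 0.137, 0.0]
contact_force: [-0.2, -1.1, -0.4]
gripper_width: 1.001
grasp_force: 0.0
```

apply_moves:
  targets:
    - {"translation": [0.44,-0.19,0.04],"twist": 0,"hand": 1}
    - {"translation": [0.44,-0.19,0.04],"twist": 0,"hand": 1}
    - {"translation": [0.44,-0.19,0.04],"twist": 0,"hand": 1}
    - {"translation": [0.44,-0.19,0.04],"twist": 0,"hand": 1}
    - {"translation": [0,0,0],"twist": 0,"hand": 1}
    - {"translation": [0,0,0],"twist": 0,"hand": 1}

```text
time: 2.4
tool_pos: [0.6166, -0.2373, 0.2048]
tool_rot: [-0.0, 0.99, 0.139, -0.0]
contact_force: [-0.4, -0.7, 0.1]
gripper_width: 0.993
grasp_force: 0.0
```

```bash
python3 - <<'E'
from h import *
print(state()['time'])
c=get_calibration('wrist');save('wrist','w1.png')
print(rects('wrist','pot1',.032,c),rects('wrist','snack1',.032,c))
go(.62,-.234,.2,yaw())
E
```

```text
2.4
[(0.91, 0.6266, -0.2299, 40, 40, np.float64(-0.505))] [(0.94, 0.5376, -0.2359, 55, 34, np.float64(-0.223))]
pose [ 0.6155 -0.2391  0.2055] 0.2744 j6 0.81 twist -0.0 trans [ 0.058 -0.037  0.055] |t| 0.09
```

View pics/w1.png

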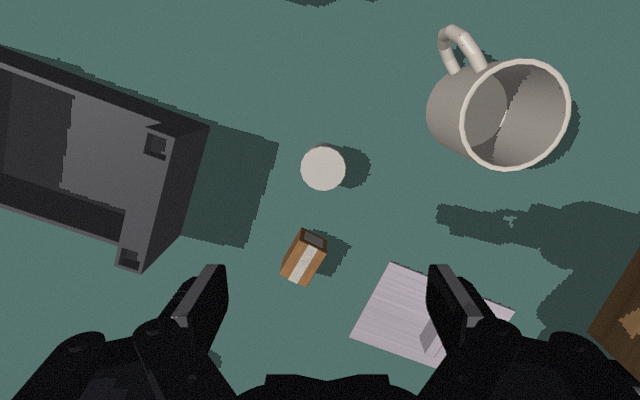

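The wrist view shows the pot at (323,167), a snack box at (304,257), the divider at (430,315) and two box sockets at (157,143) and (130,257). The pot fix is good, so I grasp it.

```bash
python3 - <<'E'
from h import *
go(.6266,-.2299,.029)
E
```

```text
pose [ 0.6155 -0.2391  0.2055] 0.2744 j6 0.81 twist 0 trans [ 0.132 -0.059  1.765] |t| 1.77
```

apply_moves:
  targets:
    - {"translation": [0.13,-0.06,0.3],"twist": 0,"hand": 1}
    - {"translation": [0,0,0.4],"twist": 0,"hand": 1}
    - {"translation": [0,0,0.4],"twist": 0,"hand": 1}
    - {"translation": [0,0,0.4],"twist": 0,"hand": 1}
    - {"translation": [0,0,0.26],"twist": 0,"hand": 1}
    - {"translation": [0,0,0],"twist": 0,"hand": 1}
    - {"translation": [0,0,0],"twist": 0,"hand": 0}
    - {"translation": [0,0,0],"twist": 0,"hand": 0}

```text
time: 3.35
tool_pos: [0.6285, -0.2303, 0.0323]
tool_rot: [0.001, 0.991, 0.137, 0.002]
contact_force: [0.8, -0.4, 0.8]
gripper_width: 0.692
grasp_force: 0.0
```

apply_moves:
  targets:
    - {"translation": [0,0,0],"twist": 0,"hand": 0}
    - {"translation": [0,0,0],"twist": 0,"hand": 0}
    - {"translation": [0,0,0],"twist": 0,"hand": 0}
    - {"translation": [0,0,-0.2],"twist": 0,"hand": 0}
    - {"translation": [0,0,-0.4],"twist": 0,"hand": 0}
    - {"translation": [0,0,-0.4],"twist": 0,"hand": 0}
    - {"translation": [0,0,-0.4],"twist": 0,"hand": 0}
    - {"translation": [0,0,-0.4],"twist": 0,"hand": 0}

```text
time: 4.15
tool_pos: [0.6269, -0.2287, 0.2115]
tool_rot: [0.0, 0.99, 0.138, 0.0]
contact_force: [0.6, 0.3, -0.1]
gripper_width: 0.446
grasp_force: 60.3
```

```bash
python3 - <<'E'
from h import *
print(state()['gripper_width'],state()['grasp_force'])
go(.575,-.015,.25,-.09+1.571)
go(.575,-.015,.25,-.09)
E
```

```text
0.44563233148982523 60.27804493904114
pose [ 0.6269 -0.2287  0.2115] 0.276 j6 0.83 twist -12.05 trans [ 2.082 -0.708 -0.385] |t| 2.23
pose [ 0.6269 -0.2287  0.2115] 0.276 j6 0.83 twist 3.66 trans [-0.709 -2.082 -0.385] |t| 2.23
```

apply_moves:
  targets:
    - {"translation": [0,0,-0.05],"twist": -1,"hand": 0}
    - {"translation": [0,0,-0.05],"twist": -1,"hand": 0}
    - {"translation": [0,0,-0.05],"twist": -1,"hand": 0}
    - {"translation": [0,0,-0.05],"twist": -1,"hand": 0}
    - {"translation": [0,0,-0.05],"twist": -1,"hand": 0}
    - {"translation": [0,0,-0.05],"twist": -1,"hand": 0}
    - {"translation": [0,0,-0.05],"twist": -1,"hand": 0}
    - {"translation": [0,0,-0.05],"twist": -1,"hand": 0}

```text
time: 4.95
tool_pos: [0.627, -0.2287, 0.25]
tool_rot: [0.0, 0.858, 0.514, 0.0]
contact_force: [-0.1, -0.7, -0.5]
gripper_width: 0.447
grasp_force: 60.3
```

apply_moves:
  targets:
    - {"translation": [0,0,0],"twist": -1,"hand": 0}
    - {"translation": [0,0,0],"twist": -1,"hand": 0}
    - {"translation": [0,0,0],"twist": -1,"hand": 0}
    - {"translation": [0,0,0],"twist": -1,"hand": 0}
    - {"translation": [0.4,-0.15,0],"twist": 0,"hand": 0}
    - {"translation": [0.4,-0.15,0],"twist": 0,"hand": 0}
    - {"translation": [0.4,-0.15,0],"twist": 0,"hand": 0}
    - {"translation": [0,0,0],"twist": 0,"hand": 0}

```text
time: 5.75
tool_pos: [0.5926, -0.101, 0.2498]
tool_rot: [-0.0, 0.738, 0.674, 0.001]
contact_force: [0.7, -0.5, -0.2]
gripper_width: 0.448
grasp_force: 60.4
```

```bash
python3 - <<'E'
from h import *
c=get_calibration('wrist');save('wrist','w2.png')
print(rects('wrist','lunchbox',.079,c))
go(.575,-.015,.25,-.09+1.571)
E
```

```text
[(0.71, 0.5778, -0.0373, 159, 119, np.float64(1.481))]
pose [ 0.5935 -0.1044  0.2499] 1.4776 j6 -0.2 twist -0.034 trans [ 0.874 -0.265 -0.001] |t| 0.91
```

View pics/w2.png

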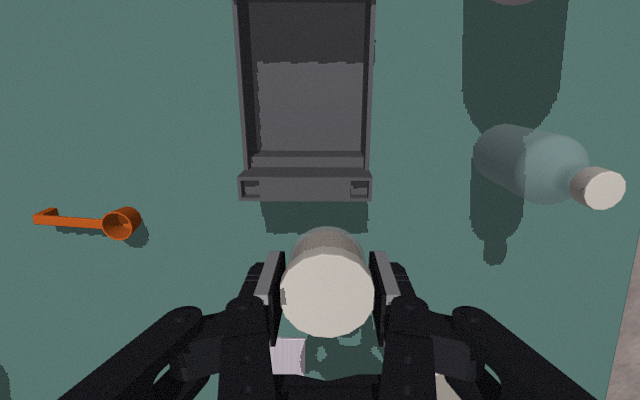

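The wrist view shows the held pot (328,295), the box's near end with sockets at (250,188) and (360,187), the scoop (122,222) and the bottle (545,165).

```bash
python3 - <<'E'
from h import *
U=lambda u,v,z=.079:unproj('wrist',u,v,z)[:2]
a,b=U(238,200.5),U(372,201); d=(b-a)/np.linalg.norm(b-a);n=np.array([-d[1],d[0]])
print(a,b,np.linalg.norm(b-a),np.arctan2(d[1],d[0]),'c',(a+b)/2+n*.102)
a,b=U(249.5,188.5),U(360,187.5);print(np.linalg.norm(b-a),np.arctan2(*(b-a)[::-1]),'c',(a+b)/2+n*.091)
a,b=U(233,0,.052),U(375,0,.052);print(np.linalg.norm(b-a))
go(*( .5747-.004,-.0128-.0438),.25)
E
```

```text
[ 0.51331597 -0.11368769] [ 0.63208542 -0.12512903] 0.119319266445525 -0.0960360316038834 c [ 0.58248132 -0.01787837]
0.09724682586281262 -0.08271201283791346 c [ 0.58249342 -0.01705524]
0.11603161816934068
pose [ 0.5935 -0.1044  0.2499] 1.4776 j6 -0.2 twist 0 trans [ 0.455 -0.272 -0.001] |t| 0.53
```

```bash
python3 - <<'E'
from h import *
go(.578,-.061,.034)
E
```

```text
pose [ 0.5935 -0.1044  0.2499] 1.4776 j6 -0.2 twist 0 trans [ 0.418 -0.195  2.159] |t| 2.21
```

apply_moves:
  targets:
    - {"translation": [0.42,-0.19,0],"twist": 0,"hand": 0}
    - {"translation": [0,0,0.45],"twist": 0,"hand": 0}
    - {"translation": [0,0,0.45],"twist": 0,"hand": 0}
    - {"translation": [0,0,0.3],"twist": 0,"hand": 0}
    - {"translation": [0,0,0.3],"twist": 0,"hand": 0}
    - {"translation": [0,0,0.3],"twist": 0,"hand": 0}
    - {"translation": [0,0,0.2],"twist": 0,"hand": 0}
    - {"translation": [0,0,0.12],"twist": 0,"hand": 0}

```text
time: 6.65
tool_pos: [0.5792, -0.0614, 0.0365]
tool_rot: [-0.001, 0.741, 0.672, 0.001]
contact_force: [-0.8, 6.2, 3.1]
gripper_width: 0.448
grasp_force: 69.4
```

apply_moves:
  targets:
    - {"translation": [0,0,0],"twist": 0,"hand": 0}
    - {"translation": [0,0,0],"twist": 0,"hand": 0}

```text
time: 6.85
tool_pos: [0.5785, -0.0614, 0.0363]
tool_rot: [-0.002, 0.74, 0.672, 0.0]
contact_force: [0.9, 5.7, -4.1]
gripper_width: 0.452
grasp_force: 68.9
```

```bash
python3 - <<'E'
from h import *
go(.578,-.061,.034); print(state()['contact_force'])
E
```

```text
pose [ 0.5785 -0.0614  0.0363] 1.4741 j6 -0.14 twist 0 trans [ 0.003 -0.006  0.023] |t| 0.02
[ 0.91605357  5.73011263 -4.08276059]
```

apply_moves:
  targets:
    - {"translation": [0.03,0,-0.01],"twist": 0,"hand": 0}
    - {"translation": [0,0,0],"twist": 0,"hand": 0.65}
    - {"translation": [0,0,0],"twist": 0,"hand": 0.65}
    - {"translation": [0,0,0],"twist": 0,"hand": 0.65}
    - {"translation": [0,0,-0.2],"twist": 0,"hand": 0.65}
    - {"translation": [0,0,-0.45],"twist": 0,"hand": 0.65}
    - {"translation": [0,0,-0.45],"twist": 0,"hand": 0.65}
    - {"translation": [0,0,-0.45],"twist": 0,"hand": 0.65}

```text
time: 7.65
tool_pos: [0.5787, -0.0587, 0.1951]
tool_rot: [0.0, 0.74, 0.673, -0.0]
contact_force: [0.6, -0.1, -0.4]
gripper_width: 0.649
grasp_force: 0.0
```

apply_moves:
  targets:
    - {"translation": [0,0,-0.3],"twist": 0,"hand": 1}
    - {"translation": [0,0,0],"twist": 0,"hand": 1}

```text
time: 7.85
tool_pos: [0.582, -0.0595, 0.2307]
tool_rot: [0.005, 0.74, 0.673, 0.003]
contact_force: [-0.2, -0.0, 0.8]
gripper_width: 0.958
grasp_force: 0.0
```

```bash
python3 - <<'E'
from h import *
c=get_calibration('wrist');save('wrist','w3.png')
print(rects('wrist','pot1',.036,c));print(rects('wrist','lunchbox',.079,c))
go(.645,.232,.22)
go(.54,.237,.22)
E
```

```text
[(0.91, 0.5784, -0.0622, 42, 39, np.float64(1.007))]
[(0.95, 0.5803, -0.0191, 194, 118, np.float64(1.478))]
pose [ 0.5785 -0.0586  0.2225] 1.4757 j6 -0.13 twist 0 trans [2.956 0.386 0.025] |t| 2.98
pose [ 0.5785 -0.0586  0.2225] 1.4757 j6 -0.13 twist 0 trans [ 2.906 -0.664  0.025] |t| 2.98
```

View pics/w3.png

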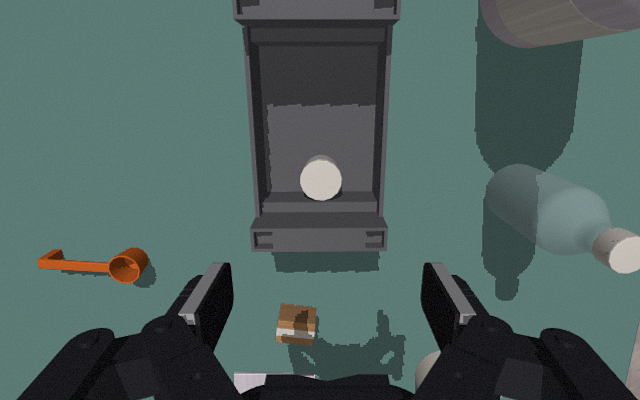

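Pot 1 stands in the box at (321,180), near the near ledge as planned. Next are the left pots.

apply_moves:
  targets:
    - {"translation": [0.42,0,0],"twist": 0,"hand": 1}
    - {"translation": [0.42,0,0],"twist": 0,"hand": 1}
    - {"translation": [0.42,0,0],"twist": 0,"hand": 1}
    - {"translation": [0.42,0,0],"twist": 0,"hand": 1}
    - {"translation": [0.42,0.1,0],"twist": 0,"hand": 1}
    - {"translation": [0.42,0.2,0],"twist": 0,"hand": 1}
    - {"translation": [0.3,0.1,0],"twist": 0,"hand": 1}
    - {"translation": [0,0,0],"twist": 0,"hand": 1}

```text
time: 8.8
tool_pos: [0.645, 0.2215, 0.2198]
tool_rot: [-0.001, 0.739, 0.674, -0.002]
contact_force: [0.2, -0.5, 0.1]
gripper_width: 1.0
grasp_force: 0.0
```

```bash
python3 - <<'E'
from h import *
c=get_calibration('wrist');grab_frame('wrist')
for r in rects('wrist','pot1',.032,c): print(r);go(r[1],r[2],.029)
for r in rects('wrist','snack1',.032,c): print(r)
E
```

```text
(0.63, 0.5461, 0.243, 47, 38, np.float64(0.353))
pose [0.6445 0.2184 0.2204] 1.4769 j6 0.31 twist 0 trans [ 0.152 -1.002  1.914] |t| 2.17
(0.56, 0.647, 0.2383, 40, 39, np.float64(1.481))
pose [0.6445 0.2184 0.2204] 1.4769 j6 0.31 twist 0 trans [0.2   0.007 1.914] |t| 1.92
(0.84, 0.4638, 0.2271, 59, 32, np.float64(0.159))
```

apply_moves:
  targets:
    - {"translation": [0.2,0,0.2],"twist": 0,"hand": 1}
    - {"translation": [0,0,0.45],"twist": 0,"hand": 1}
    - {"translation": [0,0,0.45],"twist": 0,"hand": 1}
    - {"translation": [0,0,0.45],"twist": 0,"hand": 1}
    - {"translation": [0,0,0.36],"twist": 0,"hand": 1}
    - {"translation": [0,0,0],"twist": 0,"hand": 1}
    - {"translation": [0,0,0],"twist": 0,"hand": 0}
    - {"translation": [0,0,0],"twist": 0,"hand": 0}

```text
time: 9.75
tool_pos: [0.6494, 0.2381, 0.0357]
tool_rot: [0.001, 0.74, 0.672, 0.002]
contact_force: [0.4, 0.4, 0.1]
gripper_width: 0.694
grasp_force: 0.0
```

apply_moves:
  targets:
    - {"translation": [0,0,0],"twist": 0,"hand": 0}
    - {"translation": [0,0,0],"twist": 0,"hand": 0}
    - {"translation": [0,0,0],"twist": 0,"hand": 0}
    - {"translation": [0,0,-0.2],"twist": 0,"hand": 0}
    - {"translation": [0,0,-0.4],"twist": 0,"hand": 0}
    - {"translation": [0,0,-0.4],"twist": 0,"hand": 0}
    - {"translation": [0,0,-0.4],"twist": 0,"hand": 0}
    - {"translation": [0,0,-0.2],"twist": 0,"hand": 0}

```text
time: 10.55
tool_pos: [0.6493, 0.2389, 0.1987]
tool_rot: [0.002, 0.74, 0.673, 0.004]
contact_force: [0.4, 0.3, 0.8]
gripper_width: 0.441
grasp_force: 60.3
```

```bash
python3 - <<'E'
from h import *
go(.5815,-.0175,.20,1.48)
go(.5815,-.0175,.035,1.48)
E
```

```text
pose [0.6493 0.2389 0.1987] 1.476 j6 0.34 twist -0.04 trans [-2.615 -0.443 -0.013] |t| 2.65
pose [0.6493 0.2389 0.1987] 1.476 j6 0.34 twist -0.04 trans [-2.615 -0.443  1.637] |t| 3.12
```

apply_moves:
  targets:
    - {"translation": [-0.4,-0.1,0],"twist": 0,"hand": 0}
    - {"translation": [-0.4,-0.1,0],"twist": 0,"hand": 0}
    - {"translation": [-0.4,-0.1,0],"twist": 0,"hand": 0}
    - {"translation": [-0.4,-0.1,0],"twist": 0,"hand": 0}
    - {"translation": [-0.4,-0.04,0],"twist": 0,"hand": 0}
    - {"translation": [-0.4,0,0],"twist": 0,"hand": 0}
    - {"translation": [-0.2,0,0],"twist": 0,"hand": 0}
    - {"translation": [0,0,0],"twist": 0,"hand": 0}

```text
time: 11.35
tool_pos: [0.5789, -0.0188, 0.1934]
tool_rot: [0.001, 0.741, 0.671, 0.0]
contact_force: [0.4, 0.1, -1.0]
gripper_width: 0.446
grasp_force: 60.3
```

```bash
python3 - <<'E'
from h import *
go(.5815,-.0165,.0425,1.48)
E
```

```text
pose [ 0.5789 -0.0188  0.1934] 1.4722 j6 -0.06 twist -0.078 trans [0.025 0.024 1.509] |t| 1.51
```

apply_moves:
  targets:
    - {"translation": [0.02,0.02,0.3],"twist": -0.05,"hand": 0}
    - {"translation": [0,0,0.3],"twist": 0,"hand": 0}
    - {"translation": [0,0,0.3],"twist": 0,"hand": 0}
    - {"translation": [0,0,0.3],"twist": 0,"hand": 0}
    - {"translation": [0,0,0.2],"twist": 0,"hand": 0}
    - {"translation": [0,0,0],"twist": 0,"hand": 0}
    - {"translation": [0,0,0],"twist": 0,"hand": 0}

```text
time: 12.05
tool_pos: [0.5815, -0.0139, 0.0529]
tool_rot: [0.0, 0.738, 0.675, 0.0]
contact_force: [-0.5, 1.0, 0.1]
gripper_width: 0.445
grasp_force: 60.3
```

```bash
python3 - <<'E'
from h import *
for i in range(2): go(.5815,-.0165,.0425,1.48); print(state()['contact_force']); grab_frame('wrist')
E
```

```text
pose [ 0.5815 -0.0139  0.0529] 1.4816 j6 -0.06 twist 0.016 trans [-0.026  0.003  0.104] |t| 0.11
[-0.47742543  0.99537208  0.13205021]
pose [ 0.5823 -0.0141  0.054 ] 1.4815 j6 -0.06 twist 0.015 trans [-0.024 -0.006  0.115] |t| 0.12
[-1.00241602  0.7378783  -0.52875694]
```

apply_moves:
  targets:
    - {"translation": [-0.02,0,0.06],"twist": 0,"hand": 0}
    - {"translation": [0,0,0.05],"twist": 0,"hand": 0}
    - {"translation": [0,0,0],"twist": 0,"hand": 0}
    - {"translation": [0,0,0],"twist": 0,"hand": 0}

```text
time: 12.55
tool_pos: [0.5808, -0.0166, 0.0411]
tool_rot: [-0.0, 0.738, 0.675, -0.0]
contact_force: [-0.1, -1.0, 0.5]
gripper_width: 0.442
grasp_force: 60.3
```

apply_moves:
  targets:
    - {"translation": [0,0,0],"twist": 0,"hand": 0.65}
    - {"translation": [0,0,0],"twist": 0,"hand": 0.65}
    - {"translation": [0,0,0],"twist": 0,"hand": 0.65}
    - {"translation": [0,0,-0.2],"twist": 0,"hand": 0.65}
    - {"translation": [0,0,-0.4],"twist": 0,"hand": 0.65}
    - {"translation": [0,0,-0.4],"twist": 0,"hand": 0.65}
    - {"translation": [0,0,-0.4],"twist": 0,"hand": 0.65}
    - {"translation": [0,0,-0.3],"twist": 0,"hand": 0.75}

```text
time: 13.35
tool_pos: [0.5817, -0.0166, 0.2147]
tool_rot: [0.001, 0.738, 0.675, 0.001]
contact_force: [0.2, -0.2, 0.5]
gripper_width: 0.754
grasp_force: 0.0
```

```bash
python3 - <<'E'
from h import *
c=get_calibration('wrist');grab_frame('wrist')
print(rects('wrist','pot1',.036,c))
go(.546,.235,.2)
E
```

```text
[(0.93, 0.5802, -0.0158, 43, 39, np.float64(1.481)), (0.9, 0.5779, -0.0604, 46, 39, np.float64(1.5))]
pose [ 0.5841 -0.017   0.2182] 1.4808 j6 -0.07 twist 0 trans [ 2.475 -0.606  0.182] |t| 2.55
```

apply_moves:
  targets:
    - {"translation": [0.4,-0.1,0.02],"twist": 0,"hand": 0.75}
    - {"translation": [0.4,-0.1,0.02],"twist": 0,"hand": 0.75}
    - {"translation": [0.4,-0.1,0.02],"twist": 0,"hand": 0.75}
    - {"translation": [0.4,-0.1,0.02],"twist": 0,"hand": 0.75}
    - {"translation": [0.4,-0.1,0],"twist": 0,"hand": 0.75}
    - {"translation": [0.3,-0.1,0],"twist": 0,"hand": 0.75}
    - {"translation": [0.1,0,0],"twist": 0,"hand": 0.75}
    - {"translation": [0,0,0],"twist": 0,"hand": 0.75}

```text
time: 14.25
tool_pos: [0.5424, 0.2287, 0.2024]
tool_rot: [-0.0, 0.737, 0.675, -0.001]
contact_force: [0.3, 0.0, 1.0]
gripper_width: 0.75
grasp_force: 0.0
```

```bash
python3 - <<'E'
from h import *
c=get_calibration('wrist');grab_frame('wrist')
for r in rects('wrist','pot1',.032,c): print(r);go(r[1],r[2],.031)
for r in rects('wrist','snack1',.032,c): print(r)
E
```

```text
(0.81, 0.5419, 0.2426, 41, 40, np.float64(-1.185))
pose [0.5429 0.227  0.2027] 1.4804 j6 0.36 twist 0 trans [ 0.154 -0.024  1.717] |t| 1.72
(0.79, 0.5828, 0.0139, 37, 17, np.float64(-0.53))
pose [0.5429 0.227  0.2027] 1.4804 j6 0.36 twist 0 trans [-2.087  0.59   1.717] |t| 2.77
(0.74, 0.4592, 0.2279, 51, 35, np.float64(0.147))
```

apply_moves:
  targets:
    - {"translation": [0.15,-0.02,0.2],"twist": 0,"hand": 0.75}
    - {"translation": [0,0,0.35],"twist": 0,"hand": 0.75}
    - {"translation": [0,0,0.35],"twist": 0,"hand": 0.75}
    - {"translation": [0,0,0.35],"twist": 0,"hand": 0.75}
    - {"translation": [0,0,0.3],"twist": 0,"hand": 0.75}
    - {"translation": [0,0,0.16],"twist": 0,"hand": 0.75}
    - {"translation": [0,0,0],"twist": 0,"hand": 0.75}
    - {"translation": [0,0,0],"twist": 0,"hand": 0}

```text
time: 15.2
tool_pos: [0.5431, 0.2426, 0.0334]
tool_rot: [0.0, 0.739, 0.674, 0.001]
contact_force: [0.1, -0.4, 0.7]
gripper_width: 0.594
grasp_force: 0.0
```

apply_moves:
  targets:
    - {"translation": [0,0,0],"twist": 0,"hand": 0}
    - {"translation": [0,0,0],"twist": 0,"hand": 0}
    - {"translation": [0,0,0],"twist": 0,"hand": 0}
    - {"translation": [0,0,0],"twist": 0,"hand": 0}

```text
time: 15.6
tool_pos: [0.5441, 0.2435, 0.0349]
tool_rot: [0.001, 0.738, 0.675, 0.002]
contact_force: [-0.8, -0.9, 5.8]
gripper_width: 0.445
grasp_force: 60.8
```

apply_moves:
  targets:
    - {"translation": [0,0,-0.2],"twist": 0,"hand": 0}
    - {"translation": [0,0,-0.4],"twist": 0,"hand": 0}
    - {"translation": [0,0,-0.4],"twist": 0,"hand": 0}
    - {"translation": [0,0,-0.4],"twist": 0,"hand": 0}
    - {"translation": [0,0,-0.2],"twist": 0,"hand": 0}
    - {"translation": [0,0,0],"twist": 0,"hand": 0}

```text
time: 16.2
tool_pos: [0.5444, 0.2438, 0.1975]
tool_rot: [0.002, 0.738, 0.675, 0.004]
contact_force: [0.9, -0.4, -0.7]
gripper_width: 0.447
grasp_force: 60.3
```

```bash
python3 - <<'E'
from h import *
go(.5855,.0265,.20,1.48)
E
```

```text
pose [0.5444 0.2438 0.1975] 1.4811 j6 0.39 twist 0.011 trans [-2.127  0.607 -0.025] |t| 2.21
```

apply_moves:
  targets:
    - {"translation": [-0.4,0.1,0],"twist": 0,"hand": 0}
    - {"translation": [-0.4,0.1,0],"twist": 0,"hand": 0}
    - {"translation": [-0.4,0.1,0],"twist": 0,"hand": 0}
    - {"translation": [-0.4,0.1,0],"twist": 0,"hand": 0}
    - {"translation": [-0.4,0.1,0],"twist": 0,"hand": 0}
    - {"translation": [-0.13,0.1,0],"twist": 0,"hand": 0}
    - {"translation": [0,0,0],"twist": 0,"hand": 0}
    - {"translation": [0,0,0],"twist": 0,"hand": 0}

```text
time: 17.0
tool_pos: [0.5822, 0.0261, 0.1909]
tool_rot: [-0.001, 0.738, 0.675, -0.001]
contact_force: [1.4, 0.2, -0.4]
gripper_width: 0.447
grasp_force: 60.3
```

```bash
python3 - <<'E'
from h import *
go(.5855,.0275,.04,1.48)
E
```

```text
pose [0.5822 0.0261 0.1909] 1.4807 j6 0.01 twist 0.007 trans [0.017 0.032 1.509] |t| 1.51
```

apply_moves:
  targets:
    - {"translation": [0.02,0.03,0.3],"twist": 0,"hand": 0}
    - {"translation": [0,0,0.3],"twist": 0,"hand": 0}
    - {"translation": [0,0,0.3],"twist": 0,"hand": 0}
    - {"translation": [0,0,0.3],"twist": 0,"hand": 0}
    - {"translation": [0,0,0.2],"twist": 0,"hand": 0}
    - {"translation": [0,0,0],"twist": 0,"hand": 0}
    - {"translation": [0,0,0],"twist": 0,"hand": 0}

```text
time: 17.7
tool_pos: [0.5856, 0.0285, 0.0522]
tool_rot: [-0.0, 0.738, 0.675, -0.0]
contact_force: [-0.2, 0.8, -0.5]
gripper_width: 0.446
grasp_force: 60.4
```

```bash
python3 - <<'E'
from h import *
go(.5855,.0275,.04,1.48);print(state()['contact_force'])
E
```

```text
pose [0.5856 0.0285 0.0522] 1.4825 j6 0.01 twist 0.025 trans [-0.01  -0.     0.122] |t| 0.12
[-0.2043762   0.76696925 -0.52039055]
```

apply_moves:
  targets:
    - {"translation": [0,0,0.06],"twist": 0,"hand": 0}
    - {"translation": [0,0,0.06],"twist": 0,"hand": 0}
    - {"translation": [0,0,0],"twist": 0,"hand": 0}
    - {"translation": [0,0,0],"twist": 0,"hand": 0}
    - {"translation": [0,0,0],"twist": 0,"hand": 0.65}
    - {"translation": [0,0,0],"twist": 0,"hand": 0.65}
    - {"translation": [0,0,0],"twist": 0,"hand": 0.65}

```text
time: 18.4
tool_pos: [0.5861, 0.0271, 0.0406]
tool_rot: [0.0, 0.738, 0.675, 0.0]
contact_force: [-0.6, 0.4, 0.5]
gripper_width: 0.651
grasp_force: 0.0
```

apply_moves:
  targets:
    - {"translation": [0,0,-0.2],"twist": 0,"hand": 0.65}
    - {"translation": [0,0,-0.4],"twist": 0,"hand": 0.65}
    - {"translation": [0,0,-0.4],"twist": 0,"hand": 0.65}
    - {"translation": [0,0,-0.4],"twist": 0,"hand": 0.65}
    - {"translation": [0,0,-0.4],"twist": 0,"hand": 0.65}
    - {"translation": [0,0,-0.4],"twist": 0,"hand": 0.65}
    - {"translation": [0,0,-0.1],"twist": 0,"hand": 0.65}
    - {"translation": [0,0,0],"twist": 0,"hand": 0.65}

```text
time: 19.2
tool_pos: [0.5871, 0.0271, 0.2732]
tool_rot: [0.002, 0.738, 0.675, 0.002]
contact_force: [0.5, -1.1, -0.8]
gripper_width: 0.651
grasp_force: 0.0
```

```bash
python3 - <<'E'
from h import *
c=get_calibration('wrist');im=save('wrist','w4.png')
print(rects('wrist','pot1',.036,c),rects('wrist','lunchbox',.079,c)); np.save('c4.npy',c['pose'])
grab_frame('top')
for q,z in [('divider',.004),('tray',.026),('pot1',.032),('snack1',.032)]: print(q,rects('top',q,z))
go(.4813,-.3968,.25,-.13)
E
```

```text
[(0.82, 0.5784, -0.0586, 50, 39, np.float64(1.465)), (0.7, 0.5854, 0.0267, 40, 40, np.float64(-1.191)), (0.63, 0.5453, -0.0198, 46, 38, np.float64(1.466))] [(0.58, 0.5809, -0.0123, 209, 118, np.float64(1.478))]
divider [(0.55, 0.4808, -0.3966, 154, 105, np.float64(1.427))]
tray [(0.92, 0.2237, 0.3213, 205, 123, np.float64(0.877)), (0.75, 0.4664, 0.4038, 213, 122, np.float64(1.455))]
pot1 [(0.62, 0.5738, -0.065, 43, 37, np.float64(0.007))]
snack1 [(0.61, 0.4548, 0.2212, 45, 39, np.float64(0.044)), (0.48, 0.5273, -0.2348, 44, 32, np.float64(-0.231))]
pose [0.5854 0.0272 0.2687] 1.4808 j6 0.01 twist -15.308 trans [ 0.482 -4.339  0.187] |t| 4.37
```

View pics/w4.png

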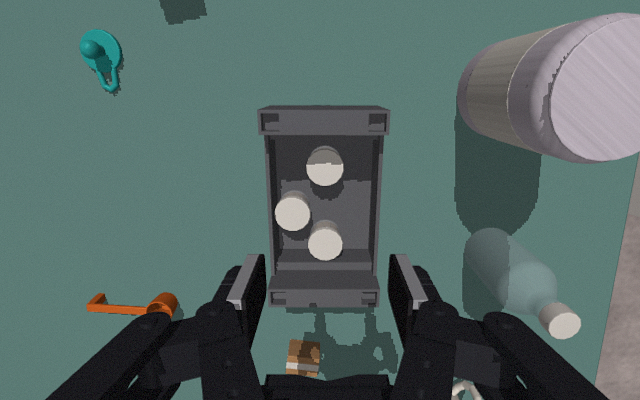

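All three pots stand in the box at (325,165), (292,213) and (325,242). The middle one was knocked to the wall but is still upright and within limits. The whole box is visible, so I fix its pose from its corners.

```bash
python3 - <<'E'
from h import *
P=np.load('c4.npy');k=get_calibration('wrist');k['pose']=P
U=lambda u,v:unproj('wrist',u,v,.079,k)[:2]
im=cv2.imread('pics/w4.png');a=im[100:140,250:400];b=im[270:310,250:400]
cv2.imwrite('pics/c4.png',cv2.resize(np.vstack([a,b]),None,fx=5,fy=5,interpolation=0))
for pts in [[(258.5,108),(389.5,107),(380,305),(267,307)],[(270,122),(377.5,121.5),(370,297),(277,298)]]:
    q=np.array([U(*p) for p in pts]);print(q.mean(0),[np.arctan2(*(q[i]-q[j])[::-1]).round(3) for i,j in[(1,0),(2,3),(0,3),(1,2)]],[np.linalg.norm(q[i]-q[j]).round(4) for i,j in[(1,0),(2,3),(0,3),(1,2)]])
E
```

```text
[ 0.5813189  -0.01282154] [np.float64(-0.082), np.float64(-0.071), np.float64(1.464), np.float64(1.488)] [np.float64(0.1157), np.float64(0.1207), np.float64(0.2058), np.float64(0.2045)]
[ 0.58114088 -0.01371521] [np.float64(-0.085), np.float64(-0.079), np.float64(1.471), np.float64(1.484)] [np.float64(0.0961), np.float64(0.0984), np.float64(0.1826), np.float64(0.182)]
```

View pics/c4.png

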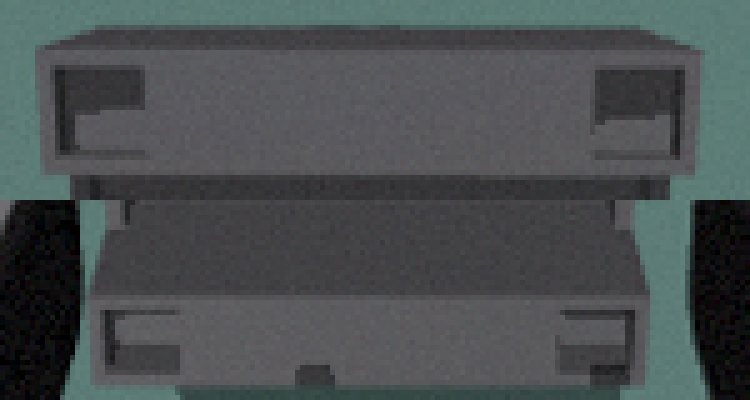

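apply_moves:
  targets:
    - {"translation": [0,0,0],"twist": 1,"hand": 0.5}
    - {"translation": [0,0,0],"twist": 1,"hand": 0.5}
    - {"translation": [0,0,0],"twist": 1,"hand": 0.5}
    - {"translation": [0,0,0],"twist": 1,"hand": 0.5}
    - {"translation": [0,0,0],"twist": 1,"hand": 0.5}
    - {"translation": [0,0,0],"twist": 1,"hand": 0.5}
    - {"translation": [0,0,0],"twist": 1,"hand": 0.5}
    - {"translation": [0,0,0],"twist": 1,"hand": 0.5}

```text
time: 20.4
tool_pos: [0.5857, 0.0272, 0.2696]
tool_rot: [-0.0, 0.943, 0.332, -0.0]
contact_force: [0.5, 0.8, -0.2]
gripper_width: 0.5
grasp_force: 0.0
```

apply_moves:
  targets:
    - {"translation": [0,0,0],"twist": 1,"hand": 0.5}
    - {"translation": [0,0,0],"twist": 1,"hand": 0.5}
    - {"translation": [0,0,0],"twist": 1,"hand": 0.5}
    - {"translation": [0,0,0],"twist": 1,"hand": 0.5}
    - {"translation": [0,0,0],"twist": 1,"hand": 0.5}
    - {"translation": [0,0,0],"twist": 1,"hand": 0.5}
    - {"translation": [0,0,0],"twist": 0.1,"hand": 0.5}
    - {"translation": [0,0,0],"twist": 0,"hand": 0.5}

```text
time: 21.2
tool_pos: [0.5858, 0.0272, 0.2699]
tool_rot: [-0.0, 0.999, 0.036, -0.0]
contact_force: [0.3, -0.2, 0.5]
gripper_width: 0.497
grasp_force: 0.0
```

```bash
python3 - <<'E'
from h import *
go(.4813,-.3968,.25,-.13)
go(.4813,-.3968,.25)
E
```

```text
pose [0.5858 0.0272 0.2699] 0.0725 j6 1.42 twist 2.025 trans [-0.487  4.34   0.199] |t| 4.37
pose [0.5858 0.0272 0.2699] 0.0725 j6 1.42 twist 0 trans [-1.35   4.153  0.199] |t| 4.37
```

The crop shows all four sockets clearly: far pair (270,122) and (378,122), near pair (278,298) and (369.5,298).

```bash
python3 - <<'E'
from h import *
P=np.load('c4.npy');k=get_calibration('wrist');k['pose']=P
U=lambda u,v:unproj('wrist',u,v,.079,k)[:2]
for pts in [[(258,109.6),(390.4,109.6),(379.6,307),(268.4,307)],[(270,122.3),(378,122.3),(369.5,298.3),(278.2,298.3)]]:
    q=np.array([U(*p) for p in pts]);print(q.mean(0),[np.arctan2(*(q[i]-q[j])[::-1]).round(3) for i,j in[(1,0),(2,3),(0,3),(1,2)]],[np.linalg.norm(q[i]-q[j]).round(4) for i,j in[(1,0),(2,3),(0,3),(1,2)]])
E
```

```text
[ 0.58157733 -0.01437583] [np.float64(-0.089), np.float64(-0.092), np.float64(1.474), np.float64(1.482)] [np.float64(0.1171), np.float64(0.1188), np.float64(0.2045), np.float64(0.2047)]
[ 0.58138724 -0.01447311] [np.float64(-0.09), np.float64(-0.092), np.float64(1.478), np.float64(1.478)] [np.float64(0.0966), np.float64(0.0967), np.float64(0.1827), np.float64(0.1829)]
```

apply_moves:
  targets:
    - {"translation": [0,0.45,0],"twist": 0.5,"hand": 0.5}
    - {"translation": [0,0.45,0],"twist": 0.5,"hand": 0.5}
    - {"translation": [0,0.45,0],"twist": 0.5,"hand": 0.5}
    - {"translation": [0,0.45,0],"twist": 0.5,"hand": 0.5}
    - {"translation": [-0.1,0.45,0],"twist": 0,"hand": 0.5}
    - {"translation": [-0.1,0.45,0],"twist": 0,"hand": 0.5}
    - {"translation": [-0.1,0.45,0],"twist": 0,"hand": 0.5}
    - {"translation": [-0.1,0.45,0.1],"twist": 0,"hand": 0.5}

```text
time: 22.0
tool_pos: [0.5221, -0.3281, 0.262]
tool_rot: [0.001, 0.998, -0.064, 0.001]
contact_force: [0.6, 0.2, 0.5]
gripper_width: 0.498
grasp_force: 0.0
```

```bash
python3 - <<'E'
from h import *
go(.4813,-.3968,.2,-.13)
E
```

```text
pose [ 0.5221 -0.3281  0.262 ] -0.1275 j6 1.02 twist 0.025 trans [-0.316  0.734  0.62 ] |t| 1.01
```

apply_moves:
  targets:
    - {"translation": [-0.15,0.37,0.31],"twist": 0,"hand": 0.5}
    - {"translation": [-0.15,0.37,0.31],"twist": 0,"hand": 0.5}
    - {"translation": [0,0,0],"twist": 0,"hand": 0.5}
    - {"translation": [0,0,0],"twist": 0,"hand": 0.5}

```text
time: 22.4
tool_pos: [0.4826, -0.3948, 0.1977]
tool_rot: [-0.001, 0.998, -0.065, -0.001]
contact_force: [0.1, 0.2, -0.4]
gripper_width: 0.499
grasp_force: 0.0
```

```bash
python3 - <<'E'
from h import *
c=get_calibration('wrist');np.save('c5.npy',c['pose']);save('wrist','w5.png')
print(rects('wrist','divider',.004,c))
go(.4813,-.3968,.029,-.13)
E
```

```text
[(0.96, 0.4828, -0.395, 155, 104, np.float64(1.442))]
pose [ 0.4844 -0.3944  0.2003] -0.1278 j6 0.9 twist 0.022 trans [-0.028  0.028  1.713] |t| 1.71
```

View pics/w5.png

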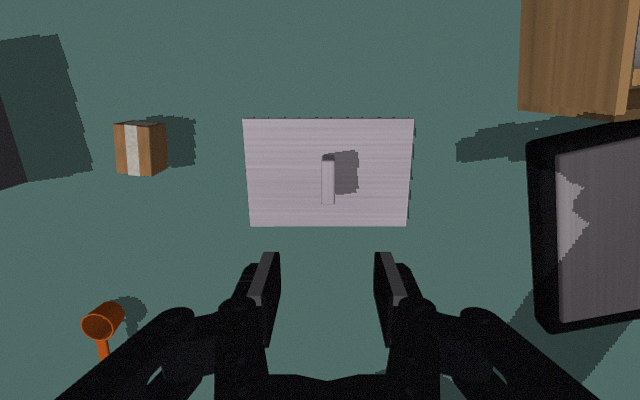

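The divider lies at (329,172), fin at (328,180), well aligned with the tool. I descend and grip the fin.

apply_moves:
  targets:
    - {"translation": [-0.02,0.01,0.3],"twist": 0,"hand": 0.5}
    - {"translation": [0,0,0.35],"twist": 0,"hand": 0.5}
    - {"translation": [0,0,0.35],"twist": 0,"hand": 0.5}
    - {"translation": [0,0,0.35],"twist": 0,"hand": 0.5}
    - {"translation": [0,0,0.25],"twist": 0,"hand": 0.5}
    - {"translation": [0,0,0.09],"twist": 0,"hand": 0.5}
    - {"translation": [0,0,0],"twist": 0,"hand": 0.5}
    - {"translation": [0,0,0],"twist": 0,"hand": 0.3}

```text
time: 23.3
tool_pos: [0.4829, -0.3961, 0.0323]
tool_rot: [0.001, 0.998, -0.064, 0.001]
contact_force: [0.4, 0.2, 0.3]
gripper_width: 0.345
grasp_force: 0.0
```

apply_moves:
  targets:
    - {"translation": [0,0,0],"twist": 0,"hand": 0}
    - {"translation": [0,0,0],"twist": 0,"hand": 0}
    - {"translation": [0,0,0],"twist": 0,"hand": 0}
    - {"translation": [0,0,0],"twist": 0,"hand": 0}

```text
time: 23.7
tool_pos: [0.4829, -0.3967, 0.0328]
tool_rot: [0.001, 0.998, -0.065, 0.002]
contact_force: [0.3, 0.8, 6.8]
gripper_width: 0.123
grasp_force: 63.6
```

```bash
python3 - <<'E'
from h import *
print(state()['contact_force'],state()['grasp_force'])
go(.5815,-.0144,.2,-.0915)
E
```

```text
[0.26385285 0.77655041 6.81716156] 63.64391326904297
pose [ 0.4829 -0.3967  0.0328] -0.1293 j6 0.89 twist -0.378 trans [ 0.633 -3.897 -1.672] |t| 4.29
```

apply_moves:
  targets:
    - {"translation": [0,0,-0.15],"twist": 0,"hand": 0}
    - {"translation": [0,0,-0.35],"twist": 0,"hand": 0}
    - {"translation": [0,0,-0.4],"twist": 0,"hand": 0}
    - {"translation": [0,0,-0.4],"twist": 0,"hand": 0}
    - {"translation": [0,0,-0.4],"twist": 0,"hand": 0}
    - {"translation": [0.07,-0.4,0],"twist": -0.38,"hand": 0}
    - {"translation": [0.07,-0.4,0],"twist": 0,"hand": 0}
    - {"translation": [0.07,-0.4,0],"twist": 0,"hand": 0}

```text
time: 24.5
tool_pos: [0.5146, -0.2772, 0.2012]
tool_rot: [0.0, 0.999, -0.046, 0.0]
contact_force: [0.3, 1.0, -1.9]
gripper_width: 0.121
grasp_force: 62.4
```

apply_moves:
  targets:
    - {"translation": [0.07,-0.4,0],"twist": 0,"hand": 0}
    - {"translation": [0.07,-0.4,0],"twist": 0,"hand": 0}
    - {"translation": [0.07,-0.4,0],"twist": 0,"hand": 0}
    - {"translation": [0.07,-0.4,0],"twist": 0,"hand": 0}
    - {"translation": [0.07,-0.4,0],"twist": 0,"hand": 0}
    - {"translation": [0.06,-0.4,0],"twist": 0,"hand": 0}
    - {"translation": [0,-0.3,0],"twist": 0,"hand": 0}
    - {"translation": [0,0,0],"twist": 0,"hand": 0}

```text
time: 25.3
tool_pos: [0.5798, -0.0098, 0.2005]
tool_rot: [-0.0, 0.999, -0.043, -0.0]
contact_force: [-0.3, -0.9, -1.2]
gripper_width: 0.124
grasp_force: 62.4
```

```bash
python3 - <<'E'
from h import *
go(.5815,-.0144,.1,-.0915)
c=get_calibration('wrist');grab_frame('wrist');print(rects('wrist','divider',state()['tool_pos'][2]-.0288,c))
go(.5815,-.0144,.1,-.0915)
E
```

```text
pose [ 0.5798 -0.0098  0.2005] -0.0868 j6 1.51 twist 0.047 trans [0.021 0.044 1.005] |t| 1.01
[(0.93, 0.5802, -0.0094, 154, 105, np.float64(1.481)), (0.45, 0.5583, 0.1029, 29, 29, np.float64(0.159))]
pose [ 0.5798 -0.0128  0.2003] -0.0899 j6 1.51 twist 0.016 trans [0.018 0.015 1.003] |t| 1.0
```

apply_moves:
  targets:
    - {"translation": [0.02,0.02,0.3],"twist": 0.02,"hand": 0}
    - {"translation": [0,0,0.3],"twist": 0,"hand": 0}
    - {"translation": [0,0,0.3],"twist": 0,"hand": 0}
    - {"translation": [0,0,0],"twist": 0,"hand": 0}
    - {"translation": [0,0,0],"twist": 0,"hand": 0}
    - {"translation": [0,0,0],"twist": 0,"hand": 0}

```text
time: 26.0
tool_pos: [0.5833, -0.0161, 0.1124]
tool_rot: [0.0, 0.999, -0.047, 0.002]
contact_force: [0.6, 0.2, -0.6]
gripper_width: 0.122
grasp_force: 62.5
```

```bash
python3 - <<'E'
from h import *
c=get_calibration('wrist');save('wrist','w6.png');print(rects('wrist','divider',state()['tool_pos'][2]-.0288,c))
for i in range(3): grab_frame('wrist');go(.5815,-.0144,.073,-.0915)
E
```

```text
[(0.8, 0.584, -0.0158, 154, 104, np.float64(1.478))]
pose [ 0.5832 -0.0157  0.1122] -0.0935 j6 1.51 twist -0.02 trans [-0.018 -0.011  0.392] |t| 0.39
pose [ 0.5829 -0.0155  0.1118] -0.0933 j6 1.51 twist -0.018 trans [-0.015 -0.01   0.388] |t| 0.39
pose [ 0.5827 -0.0154  0.1114] -0.0932 j6 1.51 twist -0.017 trans [-0.012 -0.009  0.384] |t| 0.38
```

View pics/w6.png

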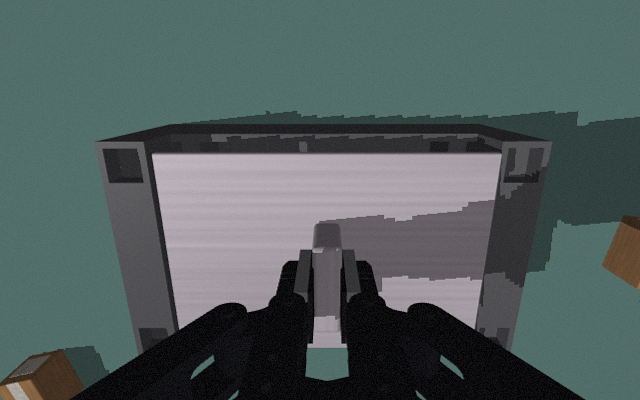

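The divider is centred over the box, with a left gap at (149,160) of about 3 mm and a right gap at (500,160) of about 1 mm. I shift 1 mm and lower.

apply_moves:
  targets:
    - {"translation": [-0.01,-0.01,0.1],"twist": 0,"hand": 0}
    - {"translation": [0,0,0.1],"twist": 0,"hand": 0}
    - {"translation": [0,0,0.1],"twist": 0,"hand": 0}
    - {"translation": [0,0,0.07],"twist": 0,"hand": 0}
    - {"translation": [0,0,0],"twist": 0,"hand": 0}
    - {"translation": [0,0,0],"twist": 0,"hand": 0}
    - {"translation": [0,0,0],"twist": 0,"hand": 0}

```text
time: 26.95
tool_pos: [0.5807, -0.0141, 0.0724]
tool_rot: [-0.0, 0.999, -0.047, -0.0]
contact_force: [0.5, 0.6, -0.3]
gripper_width: 0.127
grasp_force: 62.5
```

```bash
python3 - <<'E'
from h import *
print(state()['contact_force'],state()['ft_torque'])
go(.5815,-.0144,.0715,-.0915)
E
```

```text
[ 0.46294791  0.64611407 -0.32723195] [ 0.02738224 -0.04156567  0.00494844]
pose [ 0.5807 -0.0141  0.0724] -0.0932 j6 1.51 twist -0.017 trans [0.008 0.002 0.009] |t| 0.01
```

Lower 1 mm, release, lift and look; also plan the nearby snack box.

apply_moves:
  targets:
    - {"translation": [0,0,0.01],"twist": 0,"hand": 0}
    - {"translation": [0,0,0],"twist": 0,"hand": 0}
    - {"translation": [0,0,0],"twist": 0,"hand": 0.35}
    - {"translation": [0,0,0],"twist": 0,"hand": 0.35}
    - {"translation": [0,0,0],"twist": 0,"hand": 0.35}
    - {"translation": [0,0,-0.2],"twist": 0,"hand": 0.35}
    - {"translation": [0,0,-0.4],"twist": 0,"hand": 0.35}
    - {"translation": [0,0,-0.4],"twist": 0,"hand": 0.35}

```text
time: 27.75
tool_pos: [0.5802, -0.0141, 0.1721]
tool_rot: [-0.0, 0.999, -0.047, -0.001]
contact_force: [-0.2, -0.2, 0.4]
gripper_width: 0.347
grasp_force: 0.0
```

apply_moves:
  targets:
    - {"translation": [0,0,-0.3],"twist": 0,"hand": 0.8}
    - {"translation": [0,0,0],"twist": 0,"hand": 0.8}
    - {"translation": [0,0,0],"twist": 0,"hand": 0.8}

```text
time: 28.05
tool_pos: [0.5814, -0.0142, 0.2029]
tool_rot: [0.0, 0.999, -0.047, 0.001]
contact_force: [0.3, 0.9, -0.3]
gripper_width: 0.802
grasp_force: 0.0
```

```bash
python3 - <<'E'
from h import *
c=get_calibration('wrist');grab_frame('wrist');print(rects('wrist','divider',.043,c))
grab_frame('top')
for q,z in [('divider',.043),('pot1',.032),('snack1',.032)]: print(q,rects('top',q,z))
go(.5273,-.2350,.2,-.0915)
E
```

```text
[(0.56, 0.5804, -0.0139, 155, 104, np.float64(1.478))]
divider [(0.58, 0.6008, -0.0044, 128, 30, np.float64(1.409))]
pot1 []
snack1 [(0.78, 0.4541, 0.2188, 45, 37, np.float64(0.174)), (0.69, 0.5286, -0.2369, 48, 35, np.float64(-0.157))]
pose [ 0.5802 -0.0141  0.2002] -0.0932 j6 1.51 twist -0.017 trans [-3.250e-01  2.248e+00  2.000e-03] |t| 2.27
```

apply_moves:
  targets:
    - {"translation": [0,0.4,0],"twist": 0.3,"hand": 0.8}
    - {"translation": [0,0.4,0],"twist": 0.3,"hand": 0.8}
    - {"translation": [-0.08,0.4,0],"twist": 0.3,"hand": 0.8}
    - {"translation": [-0.08,0.4,0],"twist": 0,"hand": 0.8}
    - {"translation": [-0.08,0.4,0],"twist": 0,"hand": 0.8}
    - {"translation": [0.03,0.24,0],"twist": 0,"hand": 0.8}
    - {"translation": [0,0,0],"twist": 0,"hand": 0.8}
    - {"translation": [0,0,0],"twist": 0,"hand": 0.8}

```text
time: 29.15
tool_pos: [0.5263, -0.2318, 0.2013]
tool_rot: [-0.001, 0.996, -0.092, -0.001]
contact_force: [-0.4, 1.0, -0.2]
gripper_width: 0.799
grasp_force: 0.0
```

```bash
python3 - <<'E'
from h import *
c=get_calibration('wrist');np.save('c7.npy',c['pose']);im=save('wrist','w7.png')
print(rects('wrist','snack1',.032,c)); q=[r['pixels'] for r in regions_of('wrist','snack1')][0]
ys,xs=np.nonzero(q);print(xs.min(),xs.max(),ys.min(),ys.max())
x0,y0=xs.min()-15,ys.min()-15;print(x0,y0);cv2.imwrite('pics/c7.png',cv2.resize(im[y0:ys.max()+15,x0:xs.max()+15,::-1],None,fx=6,fy=6,interpolation=0)[:600,:800])
go(.5286,-.2369,.2,-.2)
E
```

```text
[(0.65, 0.534, -0.2372, 47, 30, np.float64(-0.232))]
314 350 145 198
299 130
pose [ 0.5268 -0.2307  0.2016] -0.1817 j6 1.21 twist 0.183 trans [0.03  0.057 0.016] |t| 0.07
```

View pics/c7.png

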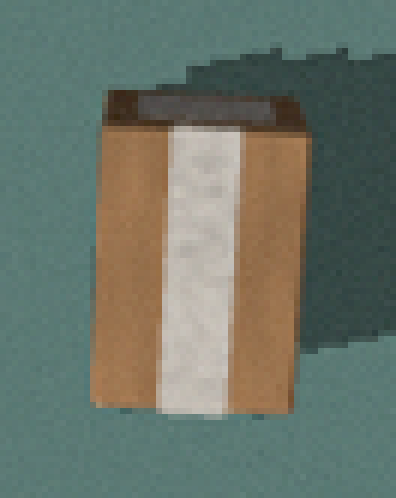

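The crop shows the upright snack box, with its top face between about (316,151), (351,152), (348,199) and (314,197) in the wrist picture.

```bash
python3 - <<'E'
from h import *
k=get_calibration('wrist');k['pose']=np.load('c7.npy')
q=np.array([unproj('wrist',u,v,.032,k)[:2] for u,v in [(316.2,150.7),(350.7,152.3),(347.8,198.7),(314.3,197.2)]])
d=[q[0]-q[3],q[1]-q[2],q[0]-q[1]];m=q.mean(0);print(m,[(np.linalg.norm(a).round(4),np.arctan2(a[1],a[0]).round(3)) for a in d])
go(m[0],m[1],.03,-.23)
E
```

```text
[ 0.53148528 -0.23718691] [(np.float64(0.0414), np.float64(-0.233)), (np.float64(0.0414), np.float64(-0.224)), (np.float64(0.0292), np.float64(1.341))]
pose [ 0.5268 -0.2307  0.2016] -0.1817 j6 1.21 twist 0.483 trans [0.061 0.052 1.716] |t| 1.72
```

apply_moves:
  targets:
    - {"translation": [0,0,0],"twist": 0.48,"hand": 0.8}
    - {"translation": [0.06,0.05,0.3],"twist": 0,"hand": 0.8}
    - {"translation": [0,0,0.35],"twist": 0,"hand": 0.8}
    - {"translation": [0,0,0.35],"twist": 0,"hand": 0.8}
    - {"translation": [0,0,0.35],"twist": 0,"hand": 0.8}
    - {"translation": [0,0,0.25],"twist": 0,"hand": 0.8}
    - {"translation": [0,0,0.11],"twist": 0,"hand": 0.8}
    - {"translation": [0,0,0],"twist": 0,"hand": 0.8}

```text
time: 30.1
tool_pos: [0.5304, -0.2366, 0.0292]
tool_rot: [-0.001, 0.993, -0.115, -0.002]
contact_force: [-0.2, -0.3, 0.2]
gripper_width: 0.802
grasp_force: 0.0
```

apply_moves:
  targets:
    - {"translation": [0,0,0],"twist": 0,"hand": 0}
    - {"translation": [0,0,0],"twist": 0,"hand": 0}
    - {"translation": [0,0,0],"twist": 0,"hand": 0}
    - {"translation": [0,0,0],"twist": 0,"hand": 0}
    - {"translation": [0,0,0],"twist": 0,"hand": 0}
    - {"translation": [0,0,0],"twist": 0,"hand": 0}
    - {"translation": [0,0,0],"twist": 0,"hand": 0}

```text
time: 30.8
tool_pos: [0.5328, -0.239, 0.0333]
tool_rot: [0.001, 0.993, -0.115, 0.002]
contact_force: [-0.3, 0.6, 7.1]
gripper_width: 0.336
grasp_force: 61.2
```

apply_moves:
  targets:
    - {"translation": [0,0,-0.2],"twist": -0.4,"hand": 0}
    - {"translation": [0,0,-0.4],"twist": -0.5,"hand": 0}
    - {"translation": [0,0,-0.4],"twist": -0.5,"hand": 0}
    - {"translation": [0,0,-0.4],"twist": 0,"hand": 0}
    - {"translation": [0,0,-0.3],"twist": 0,"hand": 0}
    - {"translation": [0,0,0],"twist": 0,"hand": 0}
    - {"translation": [0,0,0],"twist": 0,"hand": 0}

```text
time: 31.5
tool_pos: [0.5315, -0.2383, 0.2019]
tool_rot: [0.0, 0.999, -0.046, 0.001]
contact_force: [0.2, -0.5, -1.3]
gripper_width: 0.336
grasp_force: 60.4
```

```bash
cat >> h.py <<'E'
def bx(x,y):
    a=-.0915; return .5815+x*np.cos(a)-y*np.sin(a), -.0144+x*np.sin(a)+y*np.cos(a)
E
python3 - <<'E'
from h import *
print(bx(.03,-.042)); go(*bx(.03,-.042),.2,-.0915)
E
```

```text
(np.float64(0.6075368640255581), np.float64(-0.058965476679988554))
pose [ 0.5315 -0.2383  0.2019] -0.0913 j6 1.11 twist 0.002 trans [ 0.593 -1.856  0.019] |t| 1.95
```

apply_moves:
  targets:
    - {"translation": [0.12,-0.37,0],"twist": 0,"hand": 0}
    - {"translation": [0.12,-0.37,0],"twist": 0,"hand": 0}
    - {"translation": [0.12,-0.37,0],"twist": 0,"hand": 0}
    - {"translation": [0.12,-0.37,0],"twist": 0,"hand": 0}
    - {"translation": [0.11,-0.37,0],"twist": 0,"hand": 0}
    - {"translation": [0,0,0],"twist": 0,"hand": 0}
    - {"translation": [0,0,0.4],"twist": 0,"hand": 0}
    - {"translation": [0,0,0.4],"twist": 0,"hand": 0}

```text
time: 32.3
tool_pos: [0.6069, -0.0595, 0.1198]
tool_rot: [0.0, 0.999, -0.045, 0.0]
contact_force: [0.2, 0.9, -1.6]
gripper_width: 0.334
grasp_force: 60.4
```

apply_moves:
  targets:
    - {"translation": [0,0,0.2],"twist": 0,"hand": 0}
    - {"translation": [0,0,0],"twist": 0,"hand": 0}
    - {"translation": [0,0,0],"twist": 0,"hand": 0}
    - {"translation": [0,0,0],"twist": 0,"hand": 0}

```text
time: 32.7
tool_pos: [0.6078, -0.0599, 0.1026]
tool_rot: [0.0, 0.999, -0.046, 0.001]
contact_force: [0.0, -0.5, -0.6]
gripper_width: 0.336
grasp_force: 60.4
```

```bash
python3 - <<'E'
from h import *
go(*bx(.03,-.042),.0765,-.0915)
E
```

```text
pose [ 0.6078 -0.0599  0.1026] -0.0916 j6 1.44 twist -0.001 trans [-0.004 -0.009  0.261] |t| 0.26
```

apply_moves:
  targets:
    - {"translation": [0,-0.01,0.1],"twist": 0,"hand": 0}
    - {"translation": [0,0,0.1],"twist": 0,"hand": 0}
    - {"translation": [0,0,0.05],"twist": 0,"hand": 0}
    - {"translation": [0,0,0],"twist": 0,"hand": 0}
    - {"translation": [0,0,0],"twist": 0,"hand": 0}

```text
time: 33.2
tool_pos: [0.607, -0.0582, 0.0763]
tool_rot: [-0.0, 0.999, -0.045, -0.0]
contact_force: [-1.5, -0.0, 3.9]
gripper_width: 0.338
grasp_force: 61.0
```

apply_moves:
  targets:
    - {"translation": [0,0,0.01],"twist": 0,"hand": 0}
    - {"translation": [0,0,0],"twist": 0,"hand": 0.45}
    - {"translation": [0,0,0],"twist": 0,"hand": 0.45}
    - {"translation": [0,0,0],"twist": 0,"hand": 0.45}
    - {"translation": [0,0,-0.15],"twist": 0,"hand": 0.45}
    - {"translation": [0,0,-0.35],"twist": 0,"hand": 0.45}
    - {"translation": [0,0,-0.4],"twist": 0,"hand": 0.45}
    - {"translation": [0,0,-0.4],"twist": 0,"hand": 0.7}

```text
time: 34.0
tool_pos: [0.6068, -0.0582, 0.2071]
tool_rot: [0.0, 0.999, -0.046, 0.0]
contact_force: [0.6, 0.1, 0.8]
gripper_width: 0.605
grasp_force: 0.0
```

```bash
python3 - <<'E'
from h import *
c=get_calibration('wrist');grab_frame('wrist');print(rects('wrist','snack1',.075,c),rects('wrist','divider',.043,c))
go(.457,.224,.2,.13)
go(.457,.224,.2)
E
```

```text
[(0.71, 0.4968, 0.172, 52, 50, np.float64(-1.419)), (0.65, 0.6082, -0.0579, 49, 30, np.float64(-0.073))] [(0.89, 0.5808, -0.0135, 154, 105, np.float64(1.48))]
pose [ 0.6095 -0.0588  0.2108] -0.0911 j6 1.44 twist -2.211 trans [-1.145 -3.001  0.108] |t| 3.21
pose [ 0.6095 -0.0588  0.2108] -0.0911 j6 1.44 twist 0 trans [-1.776 -2.677  0.108] |t| 3.21
```

Snack 1 is placed; now the left one.

apply_moves:
  targets:
    - {"translation": [-0.2,-0.35,0],"twist": 0,"hand": 0.8}
    - {"translation": [-0.2,-0.35,0],"twist": 0,"hand": 0.8}
    - {"translation": [-0.2,-0.35,0],"twist": 0,"hand": 0.8}
    - {"translation": [-0.2,-0.35,0],"twist": 0,"hand": 0.8}
    - {"translation": [-0.2,-0.35,0],"twist": 0,"hand": 0.8}
    - {"translation": [-0.2,-0.35,0],"twist": 0,"hand": 0.8}
    - {"translation": [-0.25,-0.3,0],"twist": 0,"hand": 0.8}
    - {"translation": [-0.3,-0.27,0.1],"twist": 0,"hand": 0.8}

```text
time: 34.95
tool_pos: [0.4565, 0.225, 0.1954]
tool_rot: [-0.0, 0.999, -0.046, 0.001]
contact_force: [-0.3, 0.3, -0.3]
gripper_width: 0.797
grasp_force: 0.0
```

apply_moves:
  targets:
    - {"translation": [0,0,0],"twist": -0.7,"hand": 0.8}
    - {"translation": [0,0,0],"twist": -0.7,"hand": 0.8}
    - {"translation": [0,0,0],"twist": -0.8,"hand": 0.8}
    - {"translation": [0,0,0],"twist": 0,"hand": 0.8}
    - {"translation": [0,0,0],"twist": 0,"hand": 0.8}

```text
time: 35.45
tool_pos: [0.4566, 0.2234, 0.1943]
tool_rot: [0.0, 0.998, 0.063, -0.001]
contact_force: [-0.4, 0.4, -1.3]
gripper_width: 0.801
grasp_force: 0.0
```

```bash
python3 - <<'E'
from h import *
c=get_calibration('wrist');np.save('c8.npy',c['pose']);im=save('wrist','w8.png')
print(rects('wrist','snack1',.032,c)); q=[r['pixels'] for r in regions_of('wrist','snack1')][0]
ys,xs=np.nonzero(q)
x0,y0=max(0,xs.min()-15),max(0,ys.min()-15);print(x0,y0);cv2.imwrite('pics/c8.png',cv2.resize(im[y0:ys.max()+15,x0:xs.max()+15,::-1],None,fx=6,fy=6,interpolation=0)[:600,:800])
go(.457,.224,.2,.13)
E
```

```text
[(0.66, 0.4588, 0.2253, 47, 30, np.float64(0.143))]
292 139
pose [0.4569 0.2234 0.1947] 0.1277 j6 1.75 twist -0.023 trans [ 0.001 -0.006 -0.053] |t| 0.05
```

View pics/c8.png

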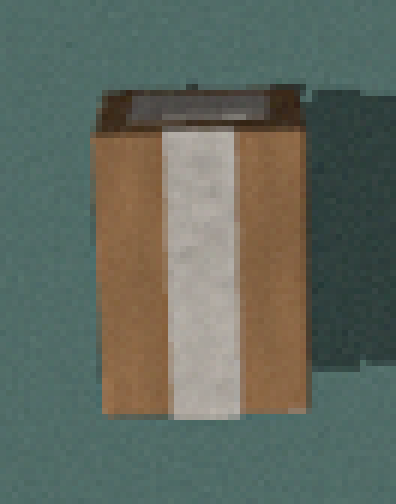

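The second snack box is also upright, with its top face between (307,162), (343,160), (344,207) and (309,208).

```bash
python3 - <<'E'
from h import *
k=get_calibration('wrist');k['pose']=np.load('c8.npy')
q=np.array([unproj('wrist',u,v,.032,k)[:2] for u,v in [(307.3,161.5),(342.7,160.3),(343.7,207.3),(309.2,208.2)]])
d=[q[0]-q[3],q[1]-q[2],q[0]-q[1]];m=q.mean(0);print(m,[(np.linalg.norm(a).round(4),np.arctan2(a[1],a[0]).round(3)) for a in d])
go(m[0],m[1],.03,.155)
E
```

```text
[0.45596438 0.22446374] [(np.float64(0.0413), np.float64(0.15)), (np.float64(0.0415), np.float64(0.163)), (np.float64(0.0295), np.float64(1.733))]
pose [0.4569 0.2234 0.1947] 0.1277 j6 1.75 twist -0.273 trans [-0.008 -0.012  1.647] |t| 1.65
```

apply_moves:
  targets:
    - {"translation": [0,0,0],"twist": -0.27,"hand": 0.8}
    - {"translation": [-0.01,-0.01,0.3],"twist": 0,"hand": 0.8}
    - {"translation": [0,0,0.35],"twist": 0,"hand": 0.8}
    - {"translation": [0,0,0.35],"twist": 0,"hand": 0.8}
    - {"translation": [0,0,0.35],"twist": 0,"hand": 0.8}
    - {"translation": [0,0,0.2],"twist": 0,"hand": 0.8}
    - {"translation": [0,0,0.08],"twist": 0,"hand": 0.8}
    - {"translation": [0,0,0],"twist": 0,"hand": 0.8}

```text
time: 36.4
tool_pos: [0.4552, 0.2241, 0.031]
tool_rot: [0.0, 0.997, 0.078, -0.001]
contact_force: [0.2, 0.4, 0.5]
gripper_width: 0.8
grasp_force: 0.0
```

apply_moves:
  targets:
    - {"translation": [0,0,0],"twist": 0,"hand": 0}
    - {"translation": [0,0,0],"twist": 0,"hand": 0}
    - {"translation": [0,0,0],"twist": 0,"hand": 0}
    - {"translation": [0,0,0],"twist": 0,"hand": 0}
    - {"translation": [0,0,0],"twist": 0,"hand": 0}
    - {"translation": [0,0,0],"twist": 0,"hand": 0}
    - {"translation": [0,0,0],"twist": 0,"hand": 0}

```text
time: 37.1
tool_pos: [0.4575, 0.2249, 0.0339]
tool_rot: [-0.0, 0.997, 0.078, 0.002]
contact_force: [-0.6, -0.2, 5.8]
gripper_width: 0.338
grasp_force: 60.7
```

apply_moves:
  targets:
    - {"translation": [0,0,-0.2],"twist": 0.5,"hand": 0}
    - {"translation": [0,0,-0.4],"twist": 0.5,"hand": 0}
    - {"translation": [0,0,-0.4],"twist": 0.5,"hand": 0}
    - {"translation": [0,0,-0.4],"twist": 0.5,"hand": 0}
    - {"translation": [0,0,-0.3],"twist": 0.46,"hand": 0}
    - {"translation": [0,0,0],"twist": 0,"hand": 0}
    - {"translation": [0,0,0],"twist": 0,"hand": 0}

```text
time: 37.8
tool_pos: [0.4561, 0.2245, 0.2027]
tool_rot: [-0.0, 0.999, -0.045, 0.001]
contact_force: [-0.2, -0.4, -0.4]
gripper_width: 0.339
grasp_force: 59.9
```

```bash
python3 - <<'E'
from h import *
go(*bx(.03,.042),.2,-.0915)
E
```

```text
pose [0.4561 0.2245 0.2027] -0.0898 j6 1.97 twist 0.017 trans [1.767 1.844 0.027] |t| 2.55
```

apply_moves:
  targets:
    - {"translation": [0.29,0.31,0],"twist": 0,"hand": 0}
    - {"translation": [0.3,0.31,0],"twist": 0,"hand": 0}
    - {"translation": [0.3,0.31,0],"twist": 0,"hand": 0}
    - {"translation": [0.3,0.31,0],"twist": 0,"hand": 0}
    - {"translation": [0.29,0.3,0],"twist": 0,"hand": 0}
    - {"translation": [0.29,0.3,0],"twist": 0,"hand": 0}
    - {"translation": [0,0,0],"twist": 0,"hand": 0}
    - {"translation": [0,0,0.4],"twist": 0,"hand": 0}

```text
time: 38.6
tool_pos: [0.6192, 0.024, 0.1659]
tool_rot: [-0.0, 0.999, -0.046, 0.005]
contact_force: [1.9, 0.0, -0.1]
gripper_width: 0.34
grasp_force: 59.9
```

apply_moves:
  targets:
    - {"translation": [0,0,0.4],"twist": 0,"hand": 0}
    - {"translation": [0,0,0.2],"twist": 0,"hand": 0}
    - {"translation": [0,0,0],"twist": 0,"hand": 0}
    - {"translation": [0,0,0],"twist": 0,"hand": 0}
    - {"translation": [0,0,0],"twist": 0,"hand": 0}

```text
time: 39.1
tool_pos: [0.6165, 0.0254, 0.1036]
tool_rot: [0.0, 0.999, -0.045, 0.001]
contact_force: [0.1, 0.2, -0.4]
gripper_width: 0.338
grasp_force: 59.9
```

```bash
python3 - <<'E'
from h import *
go(*bx(.03,.042),.0765,-.0915)
E
```

```text
pose [0.6165 0.0254 0.1036] -0.0898 j6 1.58 twist 0.017 trans [-0.012  0.008  0.271] |t| 0.27
```

apply_moves:
  targets:
    - {"translation": [-0.01,0.01,0.1],"twist": 0,"hand": 0}
    - {"translation": [0,0,0.1],"twist": 0,"hand": 0}
    - {"translation": [0,0,0.06],"twist": 0,"hand": 0}
    - {"translation": [0,0,0],"twist": 0,"hand": 0}
    - {"translation": [0,0,0],"twist": 0,"hand": 0}

```text
time: 39.6
tool_pos: [0.6146, 0.0242, 0.0769]
tool_rot: [0.0, 0.999, -0.045, -0.0]
contact_force: [-3.2, -0.5, 7.7]
gripper_width: 0.335
grasp_force: 60.9
```

apply_moves:
  targets:
    - {"translation": [0,0,0.01],"twist": 0,"hand": 0}
    - {"translation": [0,0,0],"twist": 0,"hand": 0.45}
    - {"translation": [0,0,0],"twist": 0,"hand": 0.45}
    - {"translation": [0,0,0],"twist": 0,"hand": 0.45}
    - {"translation": [0,0,-0.15],"twist": 0,"hand": 0.45}
    - {"translation": [0,0,-0.35],"twist": 0,"hand": 0.45}
    - {"translation": [0,0,-0.4],"twist": 0,"hand": 0.45}
    - {"translation": [0,0,-0.4],"twist": 0,"hand": 0.5}

```text
time: 40.4
tool_pos: [0.6143, 0.0243, 0.207]
tool_rot: [-0.0, 0.999, -0.045, -0.0]
contact_force: [0.6, 0.6, 0.6]
gripper_width: 0.502
grasp_force: 0.0
```

apply_moves:
  targets:
    - {"translation": [0,0,-0.4],"twist": 0,"hand": 0.5}
    - {"translation": [0,0,0],"twist": 0,"hand": 0.5}
    - {"translation": [0,0,0],"twist": 0,"hand": 0.5}

```text
time: 40.7
tool_pos: [0.6153, 0.0242, 0.2477]
tool_rot: [0.0, 0.999, -0.045, 0.002]
contact_force: [-0.3, 0.6, -1.1]
gripper_width: 0.498
grasp_force: 0.0
```

```bash
python3 - <<'E'
from h import *
c=get_calibration('wrist');save('wrist','w9.png');print(rects('wrist','snack1',.075,c),rects('wrist','divider',.043,c))
go(.466,.404,.22,-.12)
go(.466,.404,.22)
E
```

```text
[(0.97, 0.6156, 0.0243, 49, 31, np.float64(-0.089)), (0.85, 0.6086, -0.0549, 47, 37, np.float64(-0.089))] [(0.69, 0.5807, -0.0136, 154, 104, np.float64(1.482))]
pose [0.6136 0.0243 0.2431] -0.0902 j6 1.58 twist 0.298 trans [-1.919 -3.593  0.231] |t| 4.08
pose [0.6136 0.0243 0.2431] -0.0902 j6 1.58 twist 0 trans [-1.812 -3.648  0.231] |t| 4.08
```

View pics/w9.png

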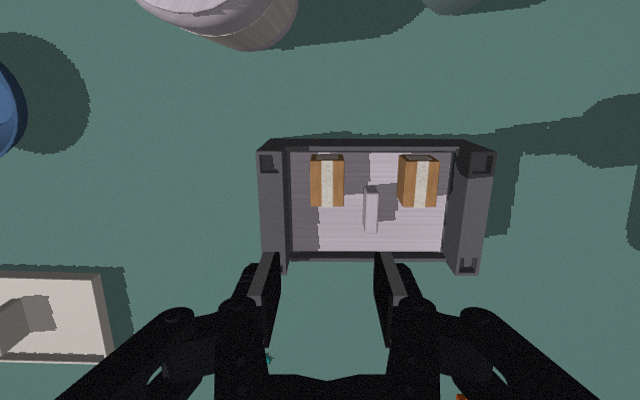

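Both snack boxes stand upright on the divider at (327,180) and (418,180), with the divider seated. Next is the white tray.

apply_moves:
  targets:
    - {"translation": [-0.18,-0.36,0],"twist": 0,"hand": 0.5}
    - {"translation": [-0.18,-0.36,0],"twist": 0,"hand": 0.5}
    - {"translation": [-0.18,-0.36,0],"twist": 0,"hand": 0.5}
    - {"translation": [-0.18,-0.36,0],"twist": 0,"hand": 0.5}
    - {"translation": [-0.18,-0.36,0],"twist": 0,"hand": 0.5}
    - {"translation": [-0.18,-0.36,0],"twist": 0,"hand": 0.5}
    - {"translation": [-0.18,-0.36,0],"twist": 0,"hand": 0.5}
    - {"translation": [-0.18,-0.36,0],"twist": 0,"hand": 0.5}

```text
time: 41.65
tool_pos: [0.4954, 0.3251, 0.2428]
tool_rot: [0.001, 0.999, -0.045, -0.002]
contact_force: [0.5, 0.1, 0.1]
gripper_width: 0.501
grasp_force: 0.0
```

apply_moves:
  targets:
    - {"translation": [-0.18,-0.36,0],"twist": 0,"hand": 0.5}
    - {"translation": [-0.18,-0.36,0],"twist": 0,"hand": 0.5}
    - {"translation": [0,0,0.1],"twist": 0.3,"hand": 0.5}
    - {"translation": [0,0,0],"twist": 0,"hand": 0.5}
    - {"translation": [0,0,0],"twist": 0,"hand": 0.5}

```text
time: 42.15
tool_pos: [0.4674, 0.3978, 0.2332]
tool_rot: [0.001, 0.998, -0.06, -0.001]
contact_force: [-0.4, 1.1, 0.6]
gripper_width: 0.502
grasp_force: 0.0
```

```bash
python3 - <<'E'
from h import *
c=get_calibration('wrist');save('wrist','w10.png');np.save('c10.npy',c['pose'])
print(rects('wrist','tray',.026,c))
go(.466,.404,.22,-.12)
E
```

```text
[(0.96, 0.2671, 0.3723, 123, 87, np.float64(-0.679)), (0.88, 0.467, 0.4094, 205, 120, np.float64(1.443))]
pose [0.4682 0.3978 0.2346] -0.1217 j6 2.28 twist -0.017 trans [-0.029 -0.059  0.146] |t| 0.16
```

View pics/w10.png

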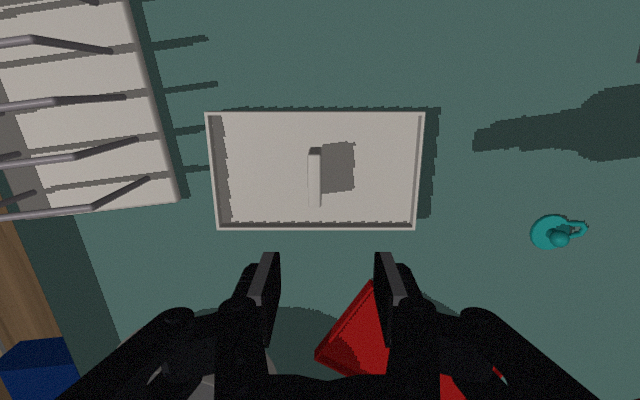

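The white tray's rim is at (205–425, 112–230) and its fin at (315,177). The red look-alike (370,330) is behind it. I descend on the white fin.

```bash
python3 - <<'E'
from h import *
k=get_calibration('wrist');k['pose']=np.load('c10.npy')
q=np.array([unproj('wrist',u,v,.026,k)[:2] for u,v in [(205,112),(425,112),(415,230),(218,230)]]);print(q.mean(0),np.arctan2(*(q[0]-q[1])[::-1])-1.571,np.arctan2(*(q[3]-q[2])[::-1])-1.571)
go(.467,.4094,.047,-.128)
E
```

```text
[0.46585092 0.40847873] -0.12016458031328225 -0.1209914630431903
pose [0.4682 0.3978 0.2346] -0.1217 j6 2.28 twist 0.063 trans [-0.027 -0.113  1.876] |t| 1.88
```

apply_moves:
  targets:
    - {"translation": [-0.03,-0.11,0.2],"twist": 0.03,"hand": 0.5}
    - {"translation": [0,0,0.35],"twist": 0,"hand": 0.5}
    - {"translation": [0,0,0.35],"twist": 0,"hand": 0.5}
    - {"translation": [0,0,0.35],"twist": 0,"hand": 0.5}
    - {"translation": [0,0,0.35],"twist": 0,"hand": 0.5}
    - {"translation": [0,0,0.2],"twist": 0,"hand": 0.5}
    - {"translation": [0,0,0.07],"twist": 0,"hand": 0.5}
    - {"translation": [0,0,0],"twist": 0,"hand": 0.5}

```text
time: 43.05
tool_pos: [0.4661, 0.4093, 0.0473]
tool_rot: [0.001, 0.998, -0.062, -0.001]
contact_force: [-0.2, -1.4, 0.1]
gripper_width: 0.502
grasp_force: 0.0
```

apply_moves:
  targets:
    - {"translation": [0,0,0],"twist": 0,"hand": 0}
    - {"translation": [0,0,0],"twist": 0,"hand": 0}
    - {"translation": [0,0,0],"twist": 0,"hand": 0}
    - {"translation": [0,0,0],"twist": 0,"hand": 0}
    - {"translation": [0,0,0],"twist": 0,"hand": 0}
    - {"translation": [0,0,0],"twist": 0,"hand": 0}

```text
time: 43.65
tool_pos: [0.4674, 0.411, 0.0503]
tool_rot: [-0.001, 0.998, -0.062, 0.002]
contact_force: [0.1, -1.0, 6.6]
gripper_width: 0.126
grasp_force: 60.6
```

```bash
python3 - <<'E'
from h import *
print(state()['contact_force'])
go(.5815,-.0144,.25,-.0915)
E
```

```text
[ 0.10049744 -1.01551651  6.61397786]
pose [0.4674 0.411  0.0503] -0.1231 j6 2.3 twist -0.316 trans [ 1.525  4.132 -1.997] |t| 4.84
```

apply_moves:
  targets:
    - {"translation": [0,0,-0.1],"twist": 0,"hand": 0}
    - {"translation": [0,0,-0.3],"twist": 0,"hand": 0}
    - {"translation": [0,0,-0.4],"twist": 0,"hand": 0}
    - {"translation": [0,0,-0.4],"twist": 0,"hand": 0}
    - {"translation": [0,0,-0.4],"twist": 0,"hand": 0}
    - {"translation": [0,0,-0.4],"twist": -0.32,"hand": 0}
    - {"translation": [0.13,0.34,0],"twist": 0,"hand": 0}
    - {"translation": [0.13,0.34,0],"twist": 0,"hand": 0}

```text
time: 44.45
tool_pos: [0.4859, 0.3405, 0.2504]
tool_rot: [-0.001, 0.999, -0.044, 0.002]
contact_force: [0.3, 1.4, -2.5]
gripper_width: 0.127
grasp_force: 59.3
```

apply_moves:
  targets:
    - {"translation": [0.13,0.34,0],"twist": 0,"hand": 0}
    - {"translation": [0.13,0.34,0],"twist": 0,"hand": 0}
    - {"translation": [0.13,0.34,0],"twist": 0,"hand": 0}
    - {"translation": [0.13,0.34,0],"twist": 0,"hand": 0}
    - {"translation": [0.13,0.34,0],"twist": 0,"hand": 0}
    - {"translation": [0.13,0.34,0],"twist": 0,"hand": 0}
    - {"translation": [0.13,0.34,0],"twist": 0,"hand": 0}
    - {"translation": [0.13,0.34,0],"twist": 0,"hand": 0}

```text
time: 45.25
tool_pos: [0.5641, 0.0587, 0.2477]
tool_rot: [-0.0, 0.999, -0.045, -0.0]
contact_force: [0.4, -0.0, -2.5]
gripper_width: 0.132
grasp_force: 59.3
```

```bash
python3 - <<'E'
from h import *
go(.5815,-.0144,.15,-.0915)
E
```

```text
pose [0.5641 0.0587 0.2477] -0.091 j6 1.63 twist 0.005 trans [0.24  0.712 0.977] |t| 1.23
```

apply_moves:
  targets:
    - {"translation": [0.12,0.34,0],"twist": 0,"hand": 0}
    - {"translation": [0.11,0.34,0],"twist": 0,"hand": 0}
    - {"translation": [0,0,0],"twist": 0,"hand": 0}
    - {"translation": [0,0,0.35],"twist": 0,"hand": 0}
    - {"translation": [0,0,0.35],"twist": 0,"hand": 0}
    - {"translation": [0,0,0.2],"twist": 0,"hand": 0}
    - {"translation": [0,0,0],"twist": 0,"hand": 0}
    - {"translation": [0,0,0],"twist": 0,"hand": 0}

```text
time: 46.05
tool_pos: [0.581, -0.0094, 0.1581]
tool_rot: [-0.0, 0.999, -0.045, -0.0]
contact_force: [-0.6, 1.0, -1.7]
gripper_width: 0.127
grasp_force: 59.4
```

```bash
python3 - <<'E'
from h import *
for i in range(3):
    grab_frame('wrist')
c=get_calibration('wrist');save('wrist','w11.png');t=state()['tool_pos']
print(t,rects('wrist','tray',t[2]-.0503+.026,c))
go(.5815,-.0144,.13,-.0915)
E
```

```text
[ 0.58242086 -0.00989512  0.16028223] [(0.91, 0.5829, -0.0095, 205, 121, np.float64(1.481))]
pose [ 0.5822 -0.0099  0.16  ] -0.0911 j6 1.52 twist 0.004 trans [-0.003  0.045  0.3  ] |t| 0.3
```

View pics/w11.png

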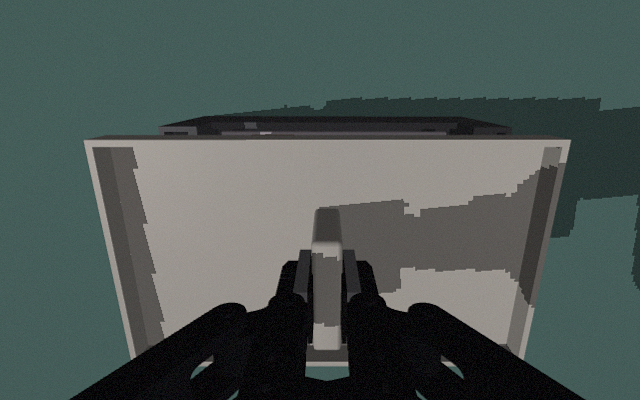

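The tray is level in the grip, rim corners (86,140) and (570,142). It sits about 5 mm to the left of centre, so I correct and go down to just above the sockets.

apply_moves:
  targets:
    - {"translation": [-0.01,0.05,0],"twist": 0,"hand": 0}
    - {"translation": [0,0,0.15],"twist": 0,"hand": 0}
    - {"translation": [0,0,0.1],"twist": 0,"hand": 0}
    - {"translation": [0,0,0],"twist": 0,"hand": 0}
    - {"translation": [0,0,0],"twist": 0,"hand": 0}
    - {"translation": [0,0,0],"twist": 0,"hand": 0}

```text
time: 46.9
tool_pos: [0.5799, -0.0148, 0.133]
tool_rot: [0.0, 0.999, -0.046, 0.0]
contact_force: [0.9, 0.6, -2.0]
gripper_width: 0.128
grasp_force: 59.5
```

```bash
python3 - <<'E'
from h import *
for i in range(3):
    grab_frame('wrist')
go(.581,-.0148,.119,-.0915); print(state()['contact_force'])
E
```

```text
pose [ 0.5802 -0.0148  0.1336] -0.0911 j6 1.51 twist 0.004 trans [ 0.008 -0.001  0.146] |t| 0.15
[ 0.56331747  0.31937747 -3.12429977]
```

apply_moves:
  targets:
    - {"translation": [0.01,0,0.05],"twist": 0,"hand": 0}
    - {"translation": [0,0,0.04],"twist": 0,"hand": 0}
    - {"translation": [0,0,0.03],"twist": 0,"hand": 0}
    - {"translation": [0,0,0],"twist": 0,"hand": 0}
    - {"translation": [0,0,0],"twist": 0,"hand": 0}

```text
time: 47.55
tool_pos: [0.5806, -0.0149, 0.1207]
tool_rot: [-0.0, 0.999, -0.046, -0.0]
contact_force: [-0.4, -0.6, -2.1]
gripper_width: 0.129
grasp_force: 59.5
```

```bash
python3 - <<'E'
from h import *
grab_frame('wrist');go(.581,-.0148,.119,-.0915); print(state()['contact_force'],state()['ft_torque'])
E
```

```text
pose [ 0.5808 -0.0149  0.121 ] -0.0912 j6 1.51 twist 0.003 trans [ 0.002 -0.001  0.02 ] |t| 0.02
[ 0.68867311 -0.8571752  -1.65610228] [-0.02101424 -0.00088383  0.01397313]
```

apply_moves:
  targets:
    - {"translation": [0,0,0.02],"twist": 0,"hand": 0}
    - {"translation": [0,0,0],"twist": 0,"hand": 0}
    - {"translation": [0,0,0],"twist": 0,"hand": 0.35}
    - {"translation": [0,0,0],"twist": 0,"hand": 0.35}
    - {"translation": [0,0,0],"twist": 0,"hand": 0.35}
    - {"translation": [0,0,-0.15],"twist": 0,"hand": 0.35}
    - {"translation": [0,0,-0.4],"twist": 0,"hand": 0.35}
    - {"translation": [0,0,-0.4],"twist": 0,"hand": 0.35}

```text
time: 48.4
tool_pos: [0.5802, -0.0148, 0.2152]
tool_rot: [-0.0, 0.999, -0.046, -0.001]
contact_force: [1.4, 0.2, 0.4]
gripper_width: 0.346
grasp_force: 0.0
```

apply_moves:
  targets:
    - {"translation": [-0.1,0,-0.4],"twist": 0,"hand": 0.35}
    - {"translation": [-0.3,0,-0.2],"twist": 0,"hand": 0.35}
    - {"translation": [0,0,0],"twist": 0,"hand": 0.35}
    - {"translation": [0,0,0],"twist": 0,"hand": 0.35}

```text
time: 48.8
tool_pos: [0.5412, -0.0113, 0.2757]
tool_rot: [0.0, 0.999, -0.046, 0.002]
contact_force: [-1.3, 0.5, -0.5]
gripper_width: 0.353
grasp_force: 0.0
```

```bash
python3 - <<'E'
from h import *
for i in range(2): grab_frame('wrist')
c=get_calibration('wrist');im=save('wrist','w12.png')
print([rects('wrist','tray',z,c) for z in (.095,)],bx(0,0))
s=grab_frame('scene');cv2.imwrite('pics/s12.png',np.hstack([im,cv2.resize(s[140:300,240:420],(450,400))])[:,300:1090,::-1])
E
```

```text
[[(0.65, 0.3461, 0.3018, 115, 54, np.float64(-0.908)), (0.58, 0.5801, -0.0143, 205, 120, np.float64(1.481))]] (np.float64(0.5815), np.float64(-0.0144))
```

View pics/s12.png

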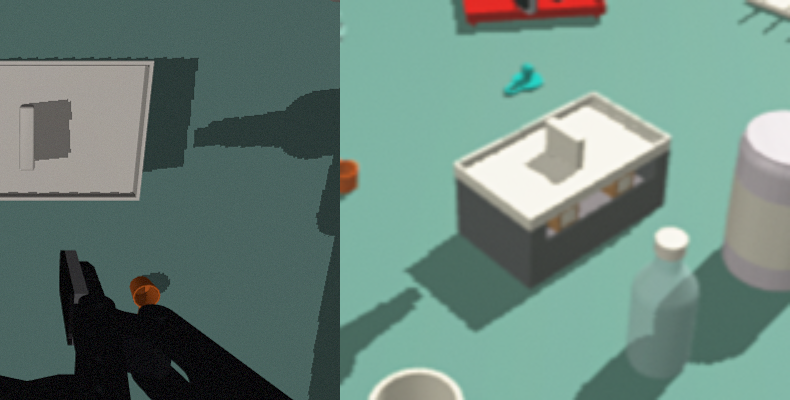

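The tray sits flush on both end blocks in the scene view (560,160), snack boxes visible underneath at (565,218) and (622,188), and the gripper is clear.

```bash
python3 -c "
from plant import *
print(job_done())"
```

```text
the job is handed in; nothing more can be done
None
```

I handed the job in at about 49 s with all three pots, the divider, both snack boxes and the white tray packed in order; the last camera view showed the tray flush on the end blocks, but no verdict came back.

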